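# Hang the drip pail under the oven drain

### The arm

A 7-joint arm with a two-finger parallel gripper is mounted at the origin on the work surface. World frame = base frame: x ahead of the robot, y to its left, z up, the work surface at z = 0. Lengths are in m, angles in rad, forces in N, time in s.
With the tool pointing down it reaches from about 0.4 to 0.85 m from the base axis. Payload 4.4 kg.
Tool frame: the origin (TCP) lies midway between the tips of the shut fingers; the grasp point (between the pads) lies 19 mm behind it; z points along the fingers, y is the direction in which the jaws open and shut (so a half turn about z gives the same grasp; the last joint's range is limited). The gripper opens to 94 mm and grips with 3 to 60 N. Pads are 16 mm wide; open, the fingers measure 119 mm over their backs; the gripper's body (75 mm by 177 mm) begins 78 mm behind the grasp point.
Start: joints at [-1.302, 0.628, 0.038, 1.517, -0.027, 0.996, -0.02], TCP at [0.214, 0.614, 0.205] pointing down, gripper open.
Joint ranges: [-3.06, 3.06], [-0.37, 2.12], [-1.25, 1.32], [0.18, 2.47], [-1.1, 4.24], [0.23, 1.98], [-2.94, 2.94]. Speed limits (rad/s): [2.57, 2.57, 3.14, 3.14, 3.14, 3.14, 3.14].

### API

Orientations are given as a rotation vector (axis times angle).
In Python, from bench import monitor, capture, order, finder gives the robot as it stands.
- The arm moves only by the tool step_arm, never from a script. Its argument "deltas" is a list of rows, each an object of numbers: "claw": the gripper command: -1 is shut, 1 is fully open, values between are in proportion; "x", "y", "z": the shift along the world's x, y, z in m; "spin": the turn about the world's z in degrees. A call has exactly 10 rows; each row shifts and turns the commanded pose from where the row before left it; what a row does not reach is not made up. A row lasts 1/12 s, in which the tool goes at most 41.7 mm and 7.16 degrees, less where a joint would pass 70% of its speed; a pose out of reach is approached as far as the arm can. A call with a gripper value outside its range is refused whole. The fingers move at their own pace and stop on an object; "newtons" is the grip in N (left out, the last holds). Time passes only in rows, so rows that do not move let the fingers close, or fill a call up. It gives the time, the measured TCP pose, the force and the opening at its end, in the units of the state.
- monitor.read_state(): the state, without advancing time (a new reading comes with each control period).
- capture(name): name is "side" or "top"; returns a dict with "img" (480x640x3 uint8, red, green, blue), "fx", "fy", "cx", "cy" (pixels), "xyz" and "attitude" of the camera in the world. Camera axes: x right, y down, z forward; pixel columns grow to the right and rows downward; lengths in m; the calibration is good to about 2 mm. A picture is of the moment at which its call begins. There is no depth.
- order.sign_off(): hands the job in, once; it reports no verdict.
Trained networks look in the newest picture that a camera, given by its name, has taken for a name from the list of things; names that differ only in an ending like _2 or _b are one class to them, and where a whole thing is asked for, a point or a joint stands for the part that bears it (a point fixed in the world has none). Each returns a list of dicts, best first, with "score" (0 to 1); they miss things now and then, are a little off and sometimes report something else, mostly with a low value. They report only what shows in the picture. A call takes as long as a camera call.
- finder.boxes_of(camera, name): "extent" ([left, top, width, height] in pixels, round what is visible of it).
The state is a dict: "time": time; "joint_pos": joint angles; "dq": joint speeds; "joint_torque": joint torques, N m; "eef_pos": TCP position; "eef_rot": TCP orientation; "ft_force": force on the tool from outside, world axes, zero at the start; "moment": the same for the moment, N m; "opening": finger opening in m.
Only numpy, scipy, OpenCV 4.12 (cv2) and the standard library are available. Lean on these libraries where they do the work, as an engineer would, in place of code of your own. Each camera call takes 0.05 s, during which the arm holds its last target.

### The job

Swing the pail's flat-lying bail (carrying handle) up to upright while the pail stays standing where it is, then lift the pail by the bail and hang it, bail over both prongs of the double hook under the drain pipe, setting it down gently. Keep the pail level all the way, leave it hanging still and let go, and leave the other things on the table where they are.

Things in the scene. Friction and masses are not known exactly. Their poses are not given: they have to be found in the camera images.
- pail: Open stainless pail, 110 mm high, 132 mm across the rim, 122 mm across the foot, 0.4 to 0.75 kg, loose, standing on the table. Origin: centre of its underside; z up, y along the bail's hinge line.
- bail_hinge (a point): Point on the pail's axis midway between the two ears (at y = +-73 mm) in which the bail's pins turn; axes as the pail's. The ears are upright slots: the pins rest 93 mm above the pail's underside and rise freely up to 10 mm, to 103 mm when the pail hangs by its bail
- bail (a joint): Angle of the bail relative to the pail: 0 = flat, pointing to the pail's -x, its grip 120 mm from the pail's axis, 54 mm beyond the rim (so open the gripper only in part, about 40 mm); 1.57 = upright; 3.14 = flat on the other side. Starts at 0 to 0.1. Turns with almost no resistance (the pail tips if the bar is gripped too hard to turn in the fingers); falls back flat if let go; hung off plumb, the pail swings a while.
- bail_grip (a point): Middle of the bail's straight cross bar, on its axis; moves with the bail. A black round grip, 14 mm diameter, 44 mm long; on either side the bar goes on as 7 mm wire, straight to 62 mm either way from the middle. 120 mm from the hinge line, so 213 to 223 mm above the pail's underside when upright (223 when it hangs). y along the bar
- drain_stand: Fixed stainless stand, 0.42 m high. Origin on the table straight below the hook seat, z up; its double hook opens to the stand's -x (roughly towards the robot). Two 24 mm posts at x = +90, y = +-135 mm, on feet 45 mm wide, 12 mm high, from x = -45 to +155 mm; between them a cross strip, front at x = +84 mm, z 251 to 281 mm, carries the hook.
- drain_pipe (a point): Middle of the drain pipe's axis (along the stand's y), at x = +58, z = 380 mm of the stand: 36 mm diameter, 380 mm long, with 56 mm end flanges; a 16 mm drain stub (collar 24 mm) hangs from its middle at x = +52 mm down to z = 320 mm. It is in the way of a gripper pointing straight down over the hook: lean the gripper's back end about 40 degrees towards the stand's -x.
- hook_seat (a point): Where the middle of the bail's bar lies when hung: 256.5 mm above the table, midway between the prongs; axes as the stand's. Two prongs of 10 mm round bar at y = +-45 mm come from the cross strip, are lowest at x = -8 to +8 mm (top at 253 mm) and turn up to tips at x = -24 mm (top at 273 mm, foremost x = -29 mm). The fingers fit between them, the wire lies over them.
- loaf_tin: Bystander: open dark loaf tin, 110 x 220 x 75 mm; origin under its centre.
- scraper: Bystander: flat dough scraper with wooden grip, 86 x 120 mm, 16 mm high; origin under its blade's centre.
- brush: Bystander: hand brush, 240 mm long, lying flat; origin under its middle.
- salt_jar: Bystander: white jar, 80 mm diameter, 120 mm high; origin under its centre.
- bowl: Bystander: steel bowl, 160 mm across, 65 mm high; origin under its centre.
- rolling_pin: Bystander: wooden rolling pin, 280 mm long, 56 mm diameter, lying; origin under its middle.
- timer: Bystander: white kitchen timer, 50 x 90 x 75 mm; origin under its centre.

How it is judged:
By the outcome, as a careful person would: the job done as asked, in the order asked, and still so for the second after the job is handed in, with the robot touching nothing.
It also fails if it takes over 72 s, if anything falls off the work surface, if the arm or the gripper's body presses on something with over 40 N, if the wrist force passes 120 N, or if a joint passes its speed limit or range.

## Working session

There is one attempt and no reset: what is moved stays moved. The work goes in short steps, Python scripts to look and compute and a tool call to move; the robot and the scene stay as the last step left them, time stands still between calls to the robot, and variables do not carry over. Pictures are saved under pics/ and viewed, and the job is handed in when it is done.

Besides the shell and the picture viewer there is one more tool, called after ">>>" by a JSON object that holds its "name" and its "arguments". step_arm: Moves the arm, as the interface text tells. Its arguments: {"type":"object","properties":{"deltas":{"type":"array"},"newtons":{"type":"number"}},"required":["deltas"]}

```bash
mkdir -p pics; ls; cat > h.py <<'E'
import numpy as np, cv2
from bench import monitor, capture, order, finder
from scipy.spatial.transform import Rotation as R
E
python3 - <<'E'
from h import *
s=monitor.read_state()
for k,v in s.items(): print(k,np.round(v,4))
for n in ("side","top"):
    c=capture(n); cv2.imwrite(f"pics/{n}0.png",c["img"][:,:,::-1]); np.save(f"{n}0.npy",c,allow_pickle=True)
    print(n,{k:np.round(v,4).tolist() for k,v in c.items() if k!="img"})
    for t in ["pail","bail","bail_grip","drain_stand","loaf_tin","scraper","brush","salt_jar","bowl","rolling_pin","timer"]:
        try: print(t,[(np.round(d["extent"],1).tolist(),round(d["score"],2)) for d in finder.boxes_of(n,t)[:2]])
        except Exception as e: print(t,e)
E
```

```text
pics
time 0.0
joint_pos [-1.3018  0.6293  0.0384  1.5183 -0.027   0.9963 -0.02  ]
dq [-0.0001 -0.0007 -0.001  -0.0002  0.0012 -0.0002  0.0002]
joint_torque [ 9.00000e-04 -5.49738e+01  1.14360e+00 -1.86632e+01 -5.23000e-02
  2.36000e-02  2.00000e-04]
eef_pos [0.2134 0.6133 0.2046]
eef_rot [-5.2340e-01 -3.0974e+00  2.9000e-03]
ft_force [ 0.1531  0.2962 -0.0852]
moment [-0.0308 -0.0308 -0.0282]
opening 0.0937
side {'fx': 470.4857, 'fy': 470.4857, 'cx': 313.8693, 'cy': 236.0276, 'xyz': [-0.1281, -0.8798, 0.8933], 'attitude': [-2.0188, 0.7007, -0.3807]}
pail [([232.1, 222.3, 66.3, 48.6], 0.7)]
bail [([241.4, 247.5, 13.3, 7.5], 0.64)]
bail_grip [([233.6, 233.4, 58.7, 27.0], 0.7)]
drain_stand [([320.4, 151.2, 112.6, 196.0], 0.79)]
loaf_tin [([303.1, 210.7, 53.8, 56.9], 0.79), ([230.4, 232.7, 61.8, 27.3], 0.73)]
scraper [([269.9, 309.0, 48.7, 34.0], 0.83)]
brush [([182.9, 258.4, 32.9, 44.6], 0.97)]
salt_jar [([311.7, 345.5, 34.7, 63.9], 0.88)]
bowl [([177.5, 224.5, 45.4, 28.4], 0.96), ([233.0, 234.4, 59.7, 25.5], 0.6)]
rolling_pin [([220.5, 212.6, 70.4, 23.0], 0.91)]
timer [([410.0, 366.9, 47.8, 48.7], 0.7), ([184.0, 258.5, 29.5, 46.1], 0.67)]
top {'fx': 443.7249, 'fy': 443.7249, 'cx': 325.2613, 'cy': 244.8128, 'xyz': [0.4531, -0.0094, 1.5405], 'attitude': [-2.1677, 2.2222, -0.0556]}
pail [([224.5, 206.4, 51.4, 61.1], 0.67)]
bail [([225.8, 225.1, 45.7, 46.8], 0.56)]
bail_grip [([210.6, 283.5, 52.4, 46.4], 0.71), ([225.3, 237.6, 50.1, 31.2], 0.51)]
drain_stand [([292.7, 151.0, 145.9, 91.2], 0.73)]
loaf_tin [([223.6, 154.0, 72.7, 48.4], 0.61)]
scraper [([318.6, 251.4, 38.3, 37.3], 0.68)]
brush [([208.2, 281.4, 55.5, 52.2], 0.93)]
salt_jar [([398.5, 280.9, 29.9, 21.4], 0.78), ([172.3, 174.4, 21.8, 80.6], 0.53)]
bowl [([157.0, 261.1, 45.9, 48.0], 0.65)]
rolling_pin [([174.1, 174.5, 22.6, 80.2], 0.61), ([440.6, 233.3, 37.5, 16.3], 0.16)]
timer []
```

View pics/side0.png

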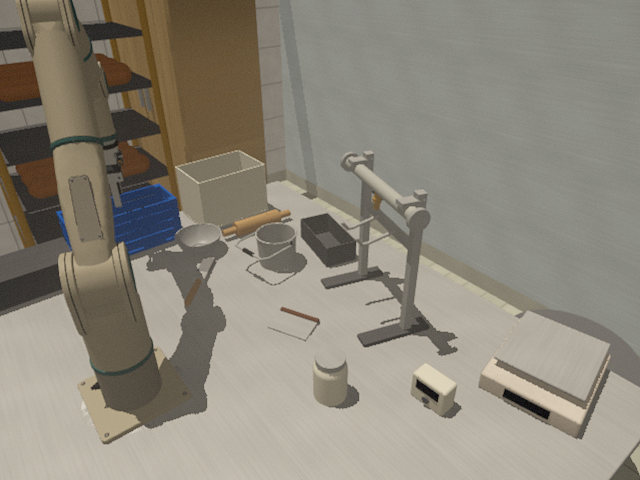

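View pics/top0.png

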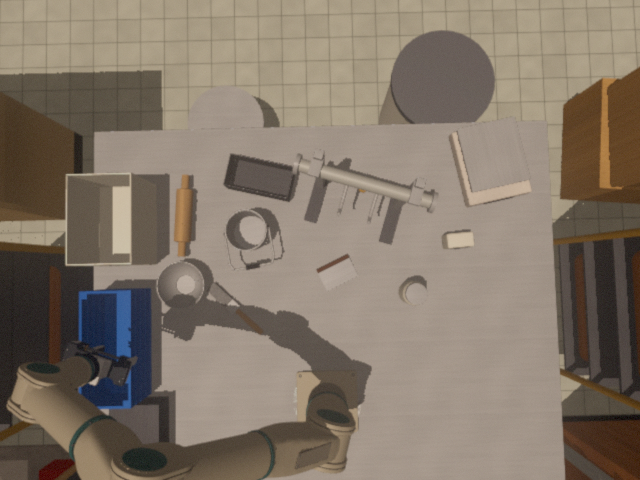

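```bash
python3 - <<'E'
from h import *
a=cv2.imread("pics/top0.png"); 
cv2.imwrite("pics/top0_pail.png",cv2.resize(a[190:310,190:310],(600,600),interpolation=cv2.INTER_CUBIC))
cv2.imwrite("pics/top0_stand.png",cv2.resize(a[140:260,280:440],(800,600),interpolation=cv2.INTER_CUBIC))
a=cv2.imread("pics/side0.png"); 
cv2.imwrite("pics/side0_pail.png",cv2.resize(a[200:290,210:330],(800,600),interpolation=cv2.INTER_CUBIC))
cv2.imwrite("pics/side0_stand.png",cv2.resize(a[140:360,300:450],(409,600),interpolation=cv2.INTER_CUBIC))
E
```

```text
(no output)
```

View pics/top0_pail.png

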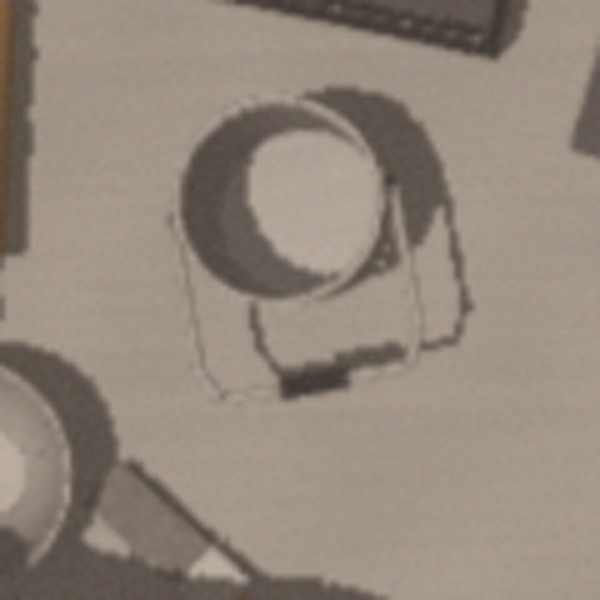

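View pics/top0_stand.png

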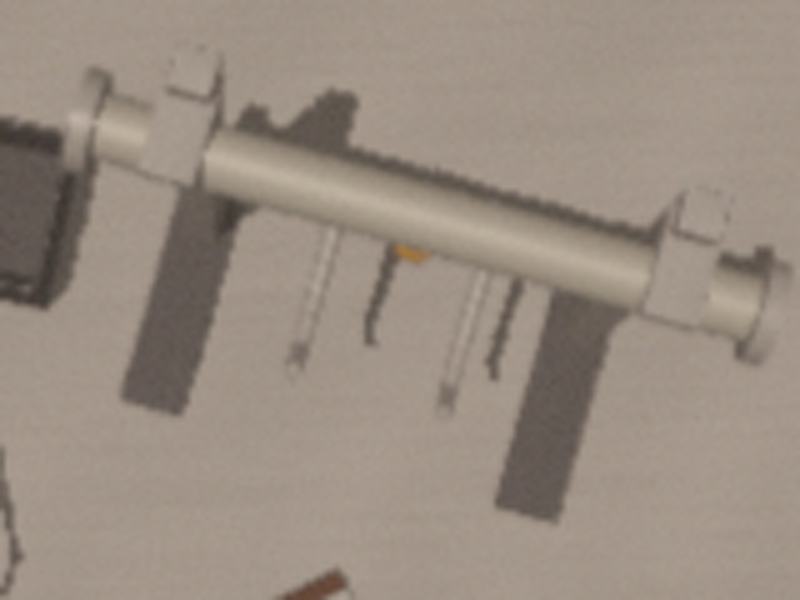

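View pics/side0_pail.png

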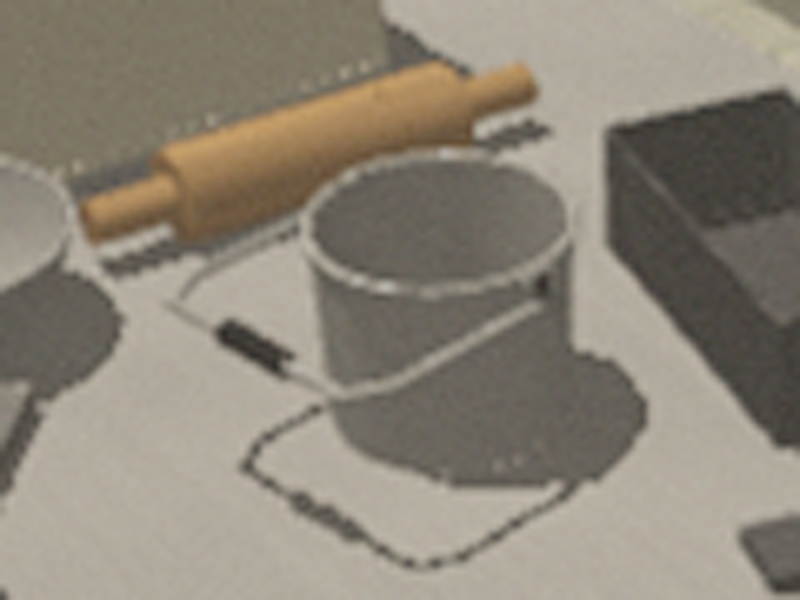

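View pics/side0_stand.png

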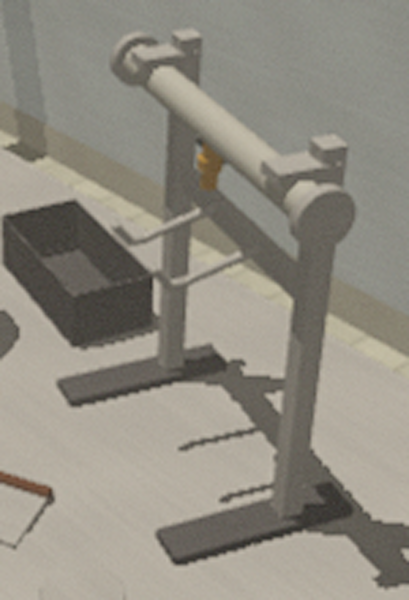

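The top view shows the grip bar near (253,267) and the prong tips near (339,214) and (369,222). In the side view the grip is near (248,252) and the tips near (345,225) and (359,242). Next I'll triangulate these.

```bash
cat >> h.py <<'E'
def P(c):
    Rm=R.from_rotvec(c["attitude"]).as_matrix()
    K=np.array([[c["fx"],0,c["cx"]],[0,c["fy"],c["cy"]],[0,0,1]])
    return K@np.hstack([Rm.T,-(Rm.T@np.array(c["xyz"]))[:,None]])
def tri(ct,cs,ut,us):
    X=cv2.triangulatePoints(P(ct),P(cs),np.float64(ut).reshape(2,1),np.float64(us).reshape(2,1)); X=(X[:3]/X[3])[:,0]
    e=[np.linalg.norm(proj(c,X)-u) for c,u in((ct,ut),(cs,us))]
    return X,e
def proj(c,X):
    p=P(c)@np.append(X,1); return p[:2]/p[2]
def ray(c,u,z):
    Rm=R.from_rotvec(c["attitude"]).as_matrix()
    d=Rm@np.array([(u[0]-c["cx"])/c["fx"],(u[1]-c["cy"])/c["fy"],1]); o=np.array(c["xyz"])
    return o+d*(z-o[2])/d[2]
def load(n): return np.load(n+".npy",allow_pickle=True).item()
E
python3 - <<'E'
from h import *
t,s=load("top0"),load("side0")
pts={"grip":((253.2,266.6),(248.2,251.8)),
"tipL":((339.2,213.6),(344.7,224.7)),"tipR":((369.4,221.6),(359.4,241.6)),
"bailcornerFarTop":((190+222/5,190+397/5),(210+178/6.667,200+303/6.667)),
"bailcornerNear":((190+415/5,190+355/5),(210+345/6.667,200+400/6.667)),
"flangeL_ctr":((280+85/5,140+120/5),(300+133/2.727,140+57/2.727)),
"flangeR_ctr":((280+762/5,140+305/5),(300+325/2.727,140+213/2.727)),
"footL corner":((280+122/5,140+397/5),(300+58/2.727,140+385/2.727)),
"footR corner":((280+497/5,140+503/5),(300+158/2.727,140+540/2.727)),
"earR":((190+390/5,190+183/5),(210+543/6.667,200+283/6.667)),
}
for k,(a,b) in pts.items():
    X,e=tri(t,s,a,b); print(k,X.round(4),np.round(e,2))
# pail rim circle centre from top: crop x 180..385, y 97..300
print("rim ctr", ray(t,(190+283/5,190+197/5),0.11))
a,b=tri(t,s,*pts["tipL"])[0],tri(t,s,*pts["tipR"])[0]
print(np.linalg.norm(a-b),np.degrees(np.arctan2(*(a-b)[[1,0]])))
E
```

```text
grip [0.4622 0.2272 0.0926] [0. 0.]
tipL [ 0.61   -0.0533  0.2612] [0.75 0.72]
tipR [ 0.5845 -0.1401  0.2592] [0.63 0.63]
bailcornerFarTop [0.4553 0.2891 0.0885] [0.26 0.23]
bailcornerNear [0.4759 0.1647 0.0888] [1.08 1.03]
flangeL_ctr [0.7269 0.0613 0.3797] [0.75 0.62]
flangeR_ctr [ 0.6206 -0.2935  0.3812] [0.15 0.15]
footL corner [0.6225 0.0614 0.    ] [0.09 0.09]
footR corner [ 0.5421 -0.1981 -0.0036] [0.11 0.13]
earR [0.5913 0.1752 0.1017] [0.14 0.13]
rim ctr [0.58280841 0.24376866 0.11      ]
0.09047254309283867 73.59690965613984
```

>>> {"name": "step_arm", "arguments": {"deltas": [{"z": 0.04,"claw": -0.15},{"z": 0.04,"claw": -0.15},{"z": 0.04,"claw": -0.15},{"z": 0.04,"claw": -0.15},{"z": 0.04,"claw": -0.15},{"z": 0.04,"claw": -0.15},{"z": 0.04,"claw": -0.15},{"z": 0.04,"claw": -0.15},{"z": 0.04,"claw": -0.15},{"z": 0.04,"claw": -0.15}]}}

```text
$.deltas[0]: bad value
```

```bash
cat >> h.py <<'E'
def show():
    s=monitor.read_state(); M=R.from_rotvec(s["eef_rot"]).as_matrix()
    print("t",round(s["time"],2),"q",np.round(s["joint_pos"],3),"p",np.round(s["eef_pos"],4),"F",np.round(s["ft_force"],2),"M",np.round(s["moment"],2),"open",round(float(s["opening"]),4))
    z=M[:,2]; y=M[:,1]
    print("lean",np.degrees(np.arccos(-z[2])).round(2),"z az",np.degrees(np.arctan2(z[1],z[0])).round(1),"jaw",np.round(y,3),"jaw az",np.degrees(np.arctan2(y[1],y[0])).round(2))
    g=np.array(s["eef_pos"])-0.019*z; print("grasp pt",g.round(4)); return s,M,g
E
python3 -c "
from h import *
show()"
```

```text
t 1.2 q [-1.302  0.628  0.038  1.517 -0.027  0.996 -0.02 ] p [0.2136 0.6139 0.2055] F [-0.44 -0.97 -0.37] M [-0.01  0.01  0.02] open 0.0941
lean 0.0 z az 133.8 jaw [0.329 0.944 0.   ] jaw az 70.82
grasp pt [0.2136 0.6139 0.2245]
```

>>> {"name": "step_arm", "arguments": {"deltas": [{"x": 0,"y": 0,"z": 0.04,"spin": 0,"claw": -0.15},{"x": 0,"y": 0,"z": 0.04,"spin": 0,"claw": -0.15},{"x": 0,"y": 0,"z": 0.04,"spin": 0,"claw": -0.15},{"x": 0,"y": 0,"z": 0.04,"spin": 0,"claw": -0.15},{"x": 0,"y": 0,"z": 0.04,"spin": 0,"claw": -0.15},{"x": 0,"y": 0,"z": 0.04,"spin": 0,"claw": -0.15},{"x": 0,"y": 0,"z": 0.04,"spin": 0,"claw": -0.15},{"x": 0,"y": 0,"z": 0.04,"spin": 0,"claw": -0.15},{"x": 0,"y": 0,"z": 0.04,"spin": 0,"claw": -0.15},{"x": 0,"y": 0,"z": 0.04,"spin": 0,"claw": -0.15}]}}

```text
time: 2.03
eef_pos: [0.2121, 0.6102, 0.5979]
eef_rot: [0.521, 3.095, 0.03]
ft_force: [-0.2, -2.9, -8.9]
opening: 0.0402
```

```bash
python3 -c "
from h import *
show()"
```

```text
t 2.03 q [-1.329e+00  5.500e-01  1.480e-01  5.940e-01 -8.600e-02  1.982e+00
 -1.000e-03] p [0.2121 0.6102 0.5979] F [-0.23 -2.92 -8.95] M [-0.27  0.07  0.03] open 0.0402
lean 1.11 z az 72.8 jaw [0.328 0.945 0.019] jaw az 70.87
grasp pt [0.212  0.6098 0.6169]
```

>>> {"name": "step_arm", "arguments": {"deltas": [{"x": 0,"y": 0,"z": 0.03,"spin": 0,"claw": -0.15},{"x": 0,"y": 0,"z": 0.03,"spin": 0,"claw": -0.15},{"x": 0,"y": 0,"z": 0.03,"spin": 0,"claw": -0.15},{"x": 0,"y": 0,"z": 0.03,"spin": 0,"claw": -0.15},{"x": 0,"y": 0,"z": 0.03,"spin": 0,"claw": -0.15},{"x": 0,"y": 0,"z": 0.03,"spin": 0,"claw": -0.15},{"x": 0,"y": 0,"z": 0,"spin": 0,"claw": -0.15},{"x": 0,"y": 0,"z": 0,"spin": 0,"claw": -0.15},{"x": 0,"y": 0,"z": 0,"spin": 0,"claw": -0.15},{"x": 0,"y": 0,"z": 0,"spin": 0,"claw": -0.15}]}}

```text
time: 2.87
eef_pos: [0.1964, 0.5652, 0.6757]
eef_rot: [0.518, 3.069, 0.206]
ft_force: [0.4, 1.0, -0.7]
opening: 0.0403
```

```bash
python3 -c "
from h import *
show()"
```

```text
t 2.87 q [-1.36   0.408  0.179  0.623 -0.083  1.98  -0.002] p [0.1964 0.5652 0.6757] F [ 0.39  1.03 -0.69] M [-0.12  0.11 -0.05] open 0.0403
lean 7.68 z az 70.8 jaw [0.326 0.936 0.134] jaw az 70.82
grasp pt [0.1956 0.5628 0.6946]
```

>>> {"name": "step_arm", "arguments": {"deltas": [{"x": 0,"y": 0,"z": 0.04,"spin": 0,"claw": -0.15},{"x": 0,"y": 0,"z": 0.04,"spin": 0,"claw": -0.15},{"x": 0,"y": 0,"z": 0.04,"spin": 0,"claw": -0.15},{"x": 0,"y": 0,"z": 0.04,"spin": 0,"claw": -0.15},{"x": 0,"y": 0,"z": 0.04,"spin": 0,"claw": -0.15},{"x": 0,"y": 0,"z": 0.04,"spin": 0,"claw": -0.15},{"x": 0,"y": 0,"z": 0.04,"spin": 0,"claw": -0.15},{"x": 0,"y": 0,"z": 0.04,"spin": 0,"claw": -0.15},{"x": 0,"y": 0,"z": 0.04,"spin": 0,"claw": -0.15},{"x": 0,"y": 0,"z": 0.04,"spin": 0,"claw": -0.15}]}}

```text
time: 3.7
eef_pos: [0.1737, 0.4995, 0.8289]
eef_rot: [0.5, 2.958, 0.654]
ft_force: [-0.3, -0.6, -0.4]
opening: 0.0402
```

```bash
python3 -c "
from h import *
show()"
```

```text
t 3.7 q [-1.464  0.213  0.303  0.519 -0.094  1.981 -0.003] p [0.1737 0.4995 0.8289] F [-0.28 -0.57 -0.42] M [-0.36  0.08  0.05] open 0.0402
lean 24.95 z az 70.9 jaw [0.298 0.856 0.422] jaw az 70.82
grasp pt [0.1711 0.4919 0.8461]
```

>>> {"name": "step_arm", "arguments": {"deltas": [{"x": 0,"y": 0,"z": 0.04,"spin": 0,"claw": -0.15},{"x": 0,"y": 0,"z": 0.04,"spin": 0,"claw": -0.15},{"x": 0,"y": 0,"z": 0.04,"spin": 0,"claw": -0.15},{"x": 0,"y": 0,"z": 0.04,"spin": 0,"claw": -0.15},{"x": 0,"y": 0,"z": 0.04,"spin": 0,"claw": -0.15},{"x": 0,"y": 0,"z": 0.04,"spin": 0,"claw": -0.15},{"x": 0,"y": 0,"z": 0.04,"spin": 0,"claw": -0.15},{"x": 0,"y": 0,"z": 0.04,"spin": 0,"claw": -0.15},{"x": 0,"y": 0,"z": 0.04,"spin": 0,"claw": -0.15},{"x": 0,"y": 0,"z": 0,"spin": 0,"claw": -0.15}]}}

```text
time: 4.53
eef_pos: [0.1618, 0.4634, 0.9496]
eef_rot: [0.474, 2.802, 1.04]
ft_force: [0.9, -0.6, -0.1]
opening: 0.0404
```

```bash
python3 -c "
from h import *
show()"
```

```text
t 4.53 q [-1.553  0.147  0.446  0.313 -0.142  1.981 -0.004] p [0.1618 0.4634 0.9496] F [ 0.9  -0.59 -0.1 ] M [-0.62  0.17 -0.05] open 0.0404
lean 40.72 z az 70.9 jaw [0.249 0.716 0.652] jaw az 70.78
grasp pt [0.1577 0.4517 0.964 ]
```

```bash
cat > data.py <<'E'
D=[([-1.302,0.628,0.038,1.517,-0.027,0.996,-0.02],[0.2136,0.6139,0.2055]),
([-1.329,0.550,0.148,0.594,-0.086,1.982,-0.001],[0.2121,0.6102,0.5979]),
([-1.36,0.408,0.179,0.623,-0.083,1.98,-0.002],[0.1964,0.5652,0.6757]),
([-1.464,0.213,0.303,0.519,-0.094,1.981,-0.003],[0.1737,0.4995,0.8289]),
([-1.553,0.147,0.446,0.313,-0.142,1.981,-0.004],[0.1618,0.4634,0.9496])]
E
cat > kin.py <<'E'
from h import *
from data import D
from scipy.optimize import least_squares
Rz=lambda a:R.from_euler('z',a).as_matrix(); Ry=lambda a:R.from_euler('y',a).as_matrix()
def fk(q,p):
    beta,h,a,b,c,e,f=p
    M=Rz(q[0]+beta); t=np.array([0,0,h]); 
    M=M@Ry(q[1])@Rz(q[2]); t=t+M@[f,0,a]
    M=M@Ry(q[3])@Rz(q[4]); t=t+M@[-f,0,b]
    M=M@Ry(q[5]); t=t+M@[e,0,c]
    return t,M@Rz(q[6])
def fit(): 
    best=None
    r=lambda p:np.concatenate([fk(q,p)[0]-x for q,x in D]+[[0.02*p[6]]])
    return least_squares(r,[2.54,.34,.42,.4,.26,.07,0])
E
python3 - <<'E'
from kin import *
r=fit(); print(r.x.round(4), np.abs(r.fun).max()); np.save("p.npy",r.x)
lo=np.array([-3.06,-.37,-1.25,.18,-1.1,.23,-2.94]);hi=np.array([3.06,2.12,1.32,2.47,4.24,1.98,2.94])
def ik(pos,az,lean):
    zz=np.array([np.sin(lean)*np.cos(az),np.sin(lean)*np.sin(az),-np.cos(lean)])
    yy=np.array([np.cos(lean)*np.cos(az),np.cos(lean)*np.sin(az),np.sin(lean)])
    best=None
    M5=fk(D[-1][0],r.x)[1]
    for s in range(12):
        q0=np.clip(np.array(D[0][0])+np.random.default_rng(s).normal(0,.5,7)+[-1,0,0,.3,0,.3,0],lo+.01,hi-.01)
        f=lambda q:np.concatenate([(fk(q,r.x)[0]-pos)*5,(fk(q,r.x)[1][:,2]-zz)])
        o=least_squares(f,q0,bounds=(lo,hi))
        if best is None or o.cost<best.cost-1e-9: best=o
    return best
g=np.array([.4622,.2272,.0926])
for nm,gp,az in [("grasp",g,8.5),("back50",None,8.5),("back100",None,8.5),("up",np.array([.582,.2445,.215]),8.5),("seat",np.array([.62,-.102,.2565]),-16.8),("preseat",np.array([.62,-.102,.30])-.08*np.array([.958,-.287,0]),-16.8)]:
  for lean in (np.radians(40),np.radians(34)):
    a=np.radians(az); z=np.array([np.sin(lean)*np.cos(a),np.sin(lean)*np.sin(a),-np.cos(lean)])
    G=gp if gp is not None else g-z*float(nm[4:])/1000
    o=ik(G+.019*z,a,lean); print(nm,round(np.degrees(lean)),G.round(3),"cost",round(o.cost,6),o.x.round(2))
E
```

```text
[ 2.5179  0.347   0.5427  0.3832  0.3736 -0.0048  0.0035] 0.00247432126231531
grasp 40 [0.462 0.227 0.093] cost 0.002742 [-1.42  0.77 -0.58  2.47  3.14  0.54 -0.78]
grasp 34 [0.462 0.227 0.093] cost 2e-06 [-1.56  0.71 -0.45  2.47  3.14  0.51 -0.18]
back50 40 [0.43  0.222 0.131] cost 0.007622 [-1.28  0.65 -0.68  2.47  3.14  0.35 -0.18]
back50 34 [0.435 0.223 0.134] cost 0.000821 [-1.44  0.58 -0.55  2.47  3.14  0.33 -0.18]
back100 40 [0.399 0.218 0.169] cost 0.012746 [-0.97  0.64 -1.04  2.47  2.4   0.23  0.31]
back100 34 [0.407 0.219 0.176] cost 0.002249 [-1.08  0.55 -0.97  2.47  2.31  0.23 -0.18]
up 40 [0.582 0.244 0.215] cost 0.0 [-1.38  0.61 -0.85  2.21  2.33  0.27 -0.18]
up 34 [0.582 0.244 0.215] cost 0.0 [-1.29  0.69 -1.06  2.13  1.63  0.41 -0.18]
seat 40 [ 0.62  -0.102  0.256] cost 0.0 [-2.01  0.47 -0.79  2.2   2.09  0.24 -0.99]
seat 34 [ 0.62  -0.102  0.256] cost 0.0 [-2.03  0.47 -0.79  2.12  1.31  0.25 -1.06]
preseat 40 [ 0.543 -0.079  0.3  ] cost 0.0 [-1.59  0.38 -1.23  2.33  1.75  0.27 -0.8 ]
preseat 34 [ 0.543 -0.079  0.3  ] cost 0.0 [-2.91  0.19  0.36  2.25 -0.99  0.24  0.63]
```

```bash
cat > kin.py <<'E'
from h import *
from data import D
from scipy.optimize import least_squares
ER=[[-.5234,-3.0974,.0029],[.521,3.095,.03],[.518,3.069,.206],[.5,2.958,.654],[.474,2.802,1.04]]
Rz=lambda a:R.from_euler('z',a).as_matrix(); Ry=lambda a:R.from_euler('y',a).as_matrix()
def fk(q,p):
    beta,h,a,b,c,e,f,f2,gm=p
    M=Rz(q[0]+beta); t=np.array([0,0,h]); 
    M=M@Ry(q[1])@Rz(q[2]); t=t+M@[f,0,a]
    M=M@Ry(q[3])@Rz(q[4]); t=t+M@[f2,0,b]
    M=M@Ry(q[5]); t=t+M@[e,0,c]
    return t,M@Rz(q[6]+gm)
def fit(): 
    r=lambda p:np.concatenate([fk(q,p)[0]-x for q,x in D]+[(fk(q,p)[1]-R.from_rotvec(v).as_matrix()).ravel()*.2 for (q,_),v in zip(D,ER)]+[[0.005*p[6],.005*p[7],.005*p[5]]])
    return min((least_squares(r,[2.54,.34,.42,.4,.26,e,0,0,g]) for e in(0,.07) for g in(0,1.57,3.14,-1.57)),key=lambda o:o.cost)
lo=np.array([-3.06,-.37,-1.25,.18,-1.1,.23,-2.94]);hi=np.array([3.06,2.12,1.32,2.47,4.24,1.98,2.94])
def ik(p,pos,az,lean,br=True,n=10):
    zz=np.array([np.sin(lean)*np.cos(az),np.sin(lean)*np.sin(az),-np.cos(lean)])
    yy=np.array([np.cos(lean)*np.cos(az),np.cos(lean)*np.sin(az),np.sin(lean)])
    h2=hi.copy(); 
    if br: h2[4]=1.2
    best=None
    for s in range(n):
        q0=np.clip(np.array(D[0][0])+np.random.default_rng(s).normal(0,.5,7)+[-1,0,0,.3,0,.3,0],lo+.01,h2-.01)
        f=lambda q:np.concatenate([(fk(q,p)[0]-pos)*5,(fk(q,p)[1][:,2]-zz),fk(q,p)[1][:,1]-yy])
        o=least_squares(f,q0,bounds=(lo,h2))
        if best is None or o.cost<best.cost-1e-9: best=o
    return best
E
python3 - <<'E'
from kin import *
r=fit(); print(r.x.round(4), np.abs(r.fun).max().round(4)); np.save("p.npy",r.x)
g=np.array([.4622,.2272,.0926])
for nm,gp,az in [("grasp",g,8.5),("graspaz20",g,20),("back70",None,8.5),("up",np.array([.582,.2445,.215]),8.5),("seat",np.array([.62,-.102,.2565]),-16.8),("preseat",np.array([.62,-.102,.30])-.08*np.array([.958,-.287,0]),-16.8)]:
  for L in (40,30,20,10,0):
    lean=np.radians(L)
    a=np.radians(az); z=np.array([np.sin(lean)*np.cos(a),np.sin(lean)*np.sin(a),-np.cos(lean)])
    G=gp if gp is not None else g-z*float(nm[4:])/1000
    o=ik(r.x,G+.019*z,a,lean); print(nm,L,"cost",round(o.cost,6),o.x.round(2))
E
```

```text
[ 2.5133  0.3571  0.5214  0.3835  0.3586 -0.0028  0.0192 -0.0054  1.6089] 0.0049
grasp 40 cost 0.081679 [-0.92  1.   -1.06  2.21  1.2   0.23 -0.31]
grasp 30 cost 0.035759 [-1.19  0.78 -0.86  2.21  1.2   0.23 -0.59]
grasp 20 cost 0.004393 [-1.47  0.67 -0.63  2.22  1.2   0.23 -0.77]
grasp 10 cost 0.0 [-2.26  0.61  0.31  2.16 -0.82  0.33  1.08]
grasp 0 cost 0.0 [-2.41  0.69  0.49  2.01 -0.57  0.58  0.8 ]
graspaz20 40 cost 0.132306 [-1.02  0.87 -0.99  2.21  1.2   0.23 -0.59]
graspaz20 30 cost 0.054379 [-1.42  0.65 -0.67  2.21  1.2   0.23 -0.92]
graspaz20 20 cost 0.007356 [-1.63  0.62 -0.5   2.22  1.2   0.23 -1.03]
graspaz20 10 cost 0.0 [-2.32  0.62  0.36  2.16 -0.83  0.31  0.87]
graspaz20 0 cost 0.0 [-2.41  0.69  0.49  2.01 -0.57  0.58  0.6 ]
back70 40 cost 0.060459 [-0.78  0.86 -1.18  2.34  1.2   0.23 -0.39]
back70 30 cost 0.017851 [-1.06  0.63 -1.    2.33  1.2   0.23 -0.65]
back70 20 cost 0.0 [-1.36  0.52 -0.74  2.32  1.17  0.23 -0.78]
back70 10 cost 0.0 [-2.36  0.48  0.45  2.15 -0.62  0.47  0.9 ]
back70 0 cost 0.0 [-2.46  0.57  0.55  1.97 -0.44  0.72  0.69]
up 40 cost 0.014669 [-1.25 
[... 204 characters left out ...]
81  0.77]
up 0 cost 0.0 [-2.46  0.67  0.55  1.58 -0.4   1.    0.54]
seat 40 cost 0.009159 [-1.92  0.48 -0.87  2.1   1.2   0.23 -0.95]
seat 30 cost 0.0 [-2.83  0.37  0.24  2.06 -0.75  0.26  0.82]
seat 20 cost 0.0 [-2.85  0.42  0.26  1.9  -0.34  0.51  0.41]
seat 10 cost 0.0 [-2.81  0.48  0.2   1.73 -0.17  0.78  0.25]
seat 0 cost 0.0 [-2.77  0.56  0.14  1.55 -0.09  1.03  0.16]
preseat 40 cost 0.004049 [-1.53  0.36 -1.23  2.27  1.2   0.23 -0.97]
preseat 30 cost 0.0 [-2.86  0.19  0.3   2.2  -0.59  0.3   0.71]
preseat 20 cost 0.0 [-2.86  0.23  0.28  2.04 -0.27  0.55  0.38]
preseat 10 cost 0.0 [-2.82  0.3   0.22  1.89 -0.14  0.79  0.25]
preseat 0 cost 0.0 [-2.8   0.39  0.19  1.72 -0.08  1.03  0.19]
```

>>> {"name": "step_arm", "arguments": {"deltas": [{"x": 0.0145,"y": -0.012,"z": -0.03,"spin": -3.1,"claw": -0.15},{"x": 0.0145,"y": -0.012,"z": -0.03,"spin": -3.1,"claw": -0.15},{"x": 0.0145,"y": -0.012,"z": -0.03,"spin": -3.1,"claw": -0.15},{"x": 0.0145,"y": -0.012,"z": -0.03,"spin": -3.1,"claw": -0.15},{"x": 0.0145,"y": -0.012,"z": -0.03,"spin": -3.1,"claw": -0.15},{"x": 0.0145,"y": -0.012,"z": -0.03,"spin": -3.1,"claw": -0.15},{"x": 0.0145,"y": -0.012,"z": -0.03,"spin": -3.1,"claw": -0.15},{"x": 0.0145,"y": -0.012,"z": -0.03,"spin": -3.1,"claw": -0.15},{"x": 0.0145,"y": -0.012,"z": -0.03,"spin": -3.1,"claw": -0.15},{"x": 0.0145,"y": -0.012,"z": -0.03,"spin": -3.1,"claw": -0.15}]}}

```text
time: 5.37
eef_pos: [0.297, 0.3508, 0.665]
eef_rot: [1.128, 2.469, 0.911]
ft_force: [-0.4, 1.1, -0.0]
opening: 0.0404
```

```bash
python3 -c "
from h import *
show()"
```

```text
t 5.37 q [-1.699 -0.323  0.298  1.65   0.531  1.244 -0.703] p [0.297  0.3508 0.665 ] F [-0.42  1.07 -0.03] M [-0.41  0.43 -0.01] open 0.0404
lean 40.26 z az 41.7 jaw [0.579 0.497 0.646] jaw az 40.65
grasp pt [0.2878 0.3426 0.6795]
```

>>> {"name": "step_arm", "arguments": {"deltas": [{"x": 0.016,"y": -0.012,"z": -0.03,"spin": -3.2,"claw": -0.15},{"x": 0.016,"y": -0.012,"z": -0.03,"spin": -3.2,"claw": -0.15},{"x": 0.016,"y": -0.012,"z": -0.03,"spin": -3.2,"claw": -0.15},{"x": 0.016,"y": -0.012,"z": -0.03,"spin": -3.2,"claw": -0.15},{"x": 0.016,"y": -0.012,"z": -0.03,"spin": -3.2,"claw": -0.15},{"x": 0.016,"y": -0.012,"z": -0.03,"spin": -3.2,"claw": -0.15},{"x": 0.016,"y": -0.012,"z": -0.03,"spin": -3.2,"claw": -0.15},{"x": 0.016,"y": -0.012,"z": -0.03,"spin": -3.2,"claw": -0.15},{"x": 0.016,"y": -0.012,"z": -0.03,"spin": -3.2,"claw": -0.15},{"x": 0.016,"y": -0.012,"z": -0.03,"spin": -3.2,"claw": -0.15}]}}

```text
time: 6.2
eef_pos: [0.4566, 0.2308, 0.3654]
eef_rot: [1.69, 1.973, 0.732]
ft_force: [0.8, 1.1, 0.5]
opening: 0.04
```

```bash
python3 -c "
from h import *
show()"
```

```text
t 6.2 q [-1.341 -0.029  0.517  2.284  0.999  0.501 -1.475] p [0.4566 0.2308 0.3654] F [0.84 1.12 0.52] M [-0.12  0.53 -0.03] open 0.04
lean 40.22 z az 9.8 jaw [0.755 0.114 0.646] jaw az 8.59
grasp pt [0.4445 0.2288 0.3799]
```

>>> {"name": "step_arm", "arguments": {"deltas": [{"x": -0.0013,"y": -0.0006,"z": -0.025,"spin": 0,"claw": -0.15},{"x": -0.0013,"y": -0.0006,"z": -0.025,"spin": 0,"claw": -0.15},{"x": -0.0013,"y": -0.0006,"z": -0.025,"spin": 0,"claw": -0.15},{"x": -0.0013,"y": -0.0006,"z": -0.025,"spin": 0,"claw": -0.15},{"x": -0.0013,"y": -0.0006,"z": -0.025,"spin": 0,"claw": -0.15},{"x": -0.0013,"y": -0.0006,"z": -0.025,"spin": 0,"claw": -0.15},{"x": -0.0013,"y": -0.0006,"z": -0.025,"spin": 0,"claw": -0.15},{"x": -0.0013,"y": -0.0006,"z": -0.025,"spin": 0,"claw": -0.15},{"x": 0,"y": 0,"z": 0,"spin": 0,"claw": -0.15},{"x": 0,"y": 0,"z": 0,"spin": 0,"claw": -0.15}]}}

```text
time: 7.03
eef_pos: [0.4589, 0.2256, 0.2461]
eef_rot: [1.663, 1.966, 0.682]
ft_force: [-0.6, -0.7, 0.8]
opening: 0.0399
```

```bash
python3 -c "
from h import *
show()"
```

```text
t 7.03 q [-0.702  0.241 -0.162  2.463  1.797  0.503 -2.367] p [0.4589 0.2256 0.2461] F [-0.64 -0.65  0.85] M [-0.14  0.62 -0.05] open 0.0399
lean 40.16 z az 6.2 jaw [0.752 0.14  0.644] jaw az 10.57
grasp pt [0.4467 0.2243 0.2606]
```

```bash
cat >> kin.py <<'E'
def ik2(p,pos,az,lean,sgn,n=16,seed=None):
    zz=np.array([np.sin(lean)*np.cos(az),np.sin(lean)*np.sin(az),-np.cos(lean)])
    yy=sgn*np.array([np.cos(lean)*np.cos(az),np.cos(lean)*np.sin(az),np.sin(lean)])
    best=None
    for s in range(n):
        rg=np.random.default_rng(s)
        q0=lo+(hi-lo)*rg.uniform(.05,.95,7)
        if seed is not None: q0=np.clip(seed+rg.normal(0,.15,7),lo+.001,hi-.001)
        f=lambda q:np.concatenate([(fk(q,p)[0]-pos)*5,(fk(q,p)[1][:,2]-zz),fk(q,p)[1][:,1]-yy])
        o=least_squares(f,q0,bounds=(lo,hi))
        if best is None or o.cost<best.cost-1e-9: best=o
    return best
E
cat >> data.py <<'E'
D+=[([-1.699,-0.323,0.298,1.65,0.531,1.244,-0.703],[0.297,0.3508,0.665]),
([-1.341,-0.029,0.517,2.284,0.999,0.501,-1.475],[0.4566,0.2308,0.3654]),
([-0.702,0.241,-0.162,2.463,1.797,0.503,-2.367],[0.4589,0.2256,0.2461])]
E
sed -i 's/\[.474,2.802,1.04\]\]/[.474,2.802,1.04],[1.128,2.469,.911],[1.69,1.973,.732],[1.663,1.966,.682]]/' kin.py
python3 - <<'E'
from kin import *
r=fit(); print(r.x.round(4), np.abs(r.fun).max().round(4)); np.save("p.npy",r.x)
g=np.array([.4622,.2272,.0926])
for nm,gp,az in [("grasp",g,8.5),("back50",None,8.5),("up",np.array([.582,.2445,.215]),8.5),("seat",np.array([.62,-.102,.2565]),-16.8)]:
  for L in (40,32,25,18):
   for sgn in (1,-1):
    lean=np.radians(L)
    a=np.radians(az); z=np.array([np.sin(lean)*np.cos(a),np.sin(lean)*np.sin(a),-np.cos(lean)])
    G=gp if gp is not None else g-z*float(nm[4:])/1000
    o=ik2(r.x,G+.013*z,a,lean,sgn); print(nm,L,sgn,"cost",round(o.cost,6),o.x.round(2))
E
```

```text
[ 2.4225  0.2334  0.098   0.192  -0.2642 -0.3851  0.092   0.0779  1.8869] 0.2829
grasp 40 1 cost 0.40264 [-2.14  2.02 -0.8   0.37  0.    0.74  0.55]
grasp 40 -1 cost 0.40264 [-2.14  2.02 -0.8   0.37  0.    0.74 -2.59]
grasp 32 1 cost 0.319675 [-2.11  2.05 -0.6   0.37 -0.    0.74  0.38]
grasp 32 -1 cost 0.319675 [-2.11  2.05 -0.6   0.37 -0.    0.74 -2.77]
grasp 25 1 cost 0.242324 [-2.07  2.07 -0.44  0.37  0.    0.75  0.24]
grasp 25 -1 cost 0.242324 [-2.07  2.07 -0.44  0.37 -0.    0.75 -2.9 ]
grasp 18 1 cost 0.16802 [-2.04  2.09 -0.3   0.37 -0.    0.76  0.14]
grasp 18 -1 cost 0.168947 [-1.98  2.12 -0.41  0.37  0.13  0.76 -2.94]
back50 40 1 cost 0.319338 [-2.15  2.02 -0.73  0.37  0.    0.63  0.47]
back50 40 -1 cost 0.319338 [-2.15  2.02 -0.73  0.37  0.    0.63 -2.67]
back50 32 1 cost 0.237802 [-2.1   2.05 -0.52  0.37 -0.    0.65  0.3 ]
back50 32 -1 cost 0.237802 [-2.1   2.05 -0.52  0.37  0.    0.65 -2.84]
back50 25 1 cost 0.167124 [-2.06  2.06 -0.37  0.37  0.    0.67  0.19]
back50 25 -1 cost 0.16719 [-2.05  2.07 -0.4   0.37  0.03  0.67 -2.94]
back50 18 1 cost 0.104363 [-2.03  2.07 -0.25
[... 476 characters left out ...]
  0.34  1.06 -2.94]
up 18 1 cost 0.110577 [-2.04  1.68 -0.17  0.37 -0.    1.08 -0.01]
up 18 -1 cost 0.121621 [-2.24  1.73  0.29  0.33 -0.46  1.08  2.94]
seat 40 1 cost 0.359549 [-2.61  1.62 -0.29  0.37 -0.    1.01  0.  ]
seat 40 -1 cost 0.368473 [-2.7   1.62  0.02  0.36 -0.21  1.    2.94]
seat 32 1 cost 0.239116 [-2.6   1.62 -0.18  0.37  0.    1.03 -0.1 ]
seat 32 -1 cost 0.242007 [-2.67  1.62  0.02  0.36 -0.16  1.03  2.94]
seat 25 1 cost 0.150923 [-2.6   1.62 -0.12  0.37  0.    1.06 -0.14]
seat 25 -1 cost 0.152001 [-2.66  1.62  0.02  0.37 -0.13  1.06  2.94]
seat 18 1 cost 0.081862 [-2.59  1.63 -0.08  0.37 -0.    1.08 -0.17]
seat 18 -1 cost 0.082254 [-2.64  1.63  0.03  0.37 -0.11  1.08  2.94]
```

```bash
python3 - <<'E'
s=open('kin.py').read()
s=s.replace("def fk(q,p):\n","SG=np.ones(7)\ndef fk(q,p):\n    q=np.asarray(q)*SG\n")
open('kin.py','w').write(s)
E
python3 - <<'E'
import kin; from kin import *
import itertools
res=[]
def cost(sg,x0):
    kin.SG=np.array(sg)
    r=lambda p:np.concatenate([fk(q,p)[0]-x for q,x in D]+[(fk(q,p)[1]-R.from_rotvec(v).as_matrix()).ravel()*.2 for (q,_),v in zip(D,ER)]+[0.002*p[5:8]])
    return least_squares(r,x0,max_nfev=60)
for s in itertools.product([1,-1],repeat=4):
  sg=[s[0],1,s[1],1,s[2],1,s[3]]
  for b in ([2.54] if s[0]>0 else [-.066]):
   for g in (0,1.57,3.14,-1.57):
    o=cost(sg,[b,.34,.42,.4,.26,.03,0,0,g]); res.append((o.cost,sg,o.x))
res.sort(key=lambda t:t[0])
for c,sg,x in res[:4]: print(c,sg,x.round(4))
np.save("p.npy",res[0][2]); np.save("sg.npy",res[0][1])
E
```

```text
0.00023043165944600295 [-1, 1, -1, 1, -1, 1, -1] [-0.0437  0.3527  0.5535  0.386   0.3904  0.0043  0.0021 -0.0039  1.5326]
0.00023043165944600436 [-1, 1, -1, 1, -1, 1, -1] [-0.0437  0.3527  0.5535  0.386   0.3904  0.0043  0.0021 -0.0039  1.5326]
0.00023043165944600495 [-1, 1, -1, 1, -1, 1, -1] [-0.0437  0.3527  0.5535  0.386   0.3904  0.0043  0.0021 -0.0039  1.5326]
0.00023043165944600598 [-1, 1, -1, 1, -1, 1, -1] [-0.0437  0.3527  0.5535  0.386   0.3904  0.0043  0.0021 -0.0039  1.5326]
```

```bash
cat > ikrun.py <<'E'
import kin; from kin import *
kin.SG=np.load("sg.npy"); p=np.load("p.npy")
E
python3 - <<'E'
from ikrun import *
print(max(np.linalg.norm(fk(q,p)[0]-x) for q,x in D))
g=np.array([.4622,.2272,.0926])
for nm,gp,az in [("grasp",g,8.5),("back50",None,8.5),("up",np.array([.582,.2445,.215]),8.5),("seat",np.array([.62,-.102,.2565]),-16.8),("preseat",np.array([.62,-.102,.30])-.08*np.array([.958,-.287,0]),-16.8)]:
  for L in (40,32,25,18,10):
   for sgn in (1,-1):
    lean=np.radians(L)
    a=np.radians(az); z=np.array([np.sin(lean)*np.cos(a),np.sin(lean)*np.sin(a),-np.cos(lean)])
    G=gp if gp is not None else g-z*float(nm[4:])/1000
    o=ik2(p,G+.013*z,a,lean,sgn); print(nm,L,sgn,"cost",round(o.cost,6),o.x.round(2))
E
```

```text
0.007637049239542298
grasp 40 1 cost 0.011112 [-0.1   1.13 -1.25  2.47  1.91  1.57 -2.48]
grasp 40 -1 cost 0.011112 [-0.1   1.13 -1.25  2.47  1.91  1.57  0.66]
grasp 32 1 cost 0.000692 [ 0.03  1.05 -1.25  2.47  1.91  1.33 -2.36]
grasp 32 -1 cost 0.000692 [ 0.03  1.05 -1.25  2.47  1.91  1.33  0.78]
grasp 25 1 cost 0.0 [ 0.09  0.94 -1.18  2.4   1.81  1.08 -2.22]
grasp 25 -1 cost 0.0 [-0.63  0.58 -0.    2.4   2.48  0.3   0.2 ]
grasp 18 1 cost 0.0 [ 0.1   0.86 -1.1   2.29  1.6   0.89 -1.98]
grasp 18 -1 cost 0.0 [-0.01  0.73 -0.86  2.29  1.6   0.67  1.16]
grasp 10 1 cost 0.0 [ 0.15  0.89 -1.14  2.16  1.34  0.9  -1.68]
grasp 10 -1 cost 0.0 [ 0.19  0.96 -1.24  2.16  1.38  1.01  1.43]
back50 40 1 cost 0.01944 [-0.16  0.96 -1.25  2.47  1.74  1.45 -2.51]
back50 40 -1 cost 0.01944 [-0.16  0.96 -1.25  2.47  1.74  1.45  0.63]
back50 32 1 cost 0.002458 [ 0.01  0.86 -1.25  2.47  1.76  1.18 -2.35]
back50 32 -1 cost 0.002458 [ 0.01  0.86 -1.25  2.47  1.76  1.18  0.8 ]
back50 25 1 cost 0.0 [-0.6   0.45 -0.09  2.42  2.04  0.26 -2.52]
back50 25 -1 cost 0.0 [ 0.1   0.77 -1.19  2.42  1.69  0.96  0.97]
bac
[... 1473 characters left out ...]
0.77 -1.25  1.72  0.92  1.14  2.16]
preseat 40 1 cost 0.0 [ 0.68  0.2  -0.82  2.36  1.71  0.36 -1.96]
preseat 40 -1 cost 0.0 [ 0.62  0.19 -0.75  2.36  1.72  0.34  1.18]
preseat 32 1 cost 0.0 [ 0.87  0.27 -1.04  2.23  1.11  0.46 -1.33]
preseat 32 -1 cost 0.0 [ 0.76  0.23 -0.89  2.23  1.03  0.4   1.89]
preseat 25 1 cost 0.0 [ 0.91  0.34 -1.13  2.11  0.87  0.63 -1.07]
preseat 25 -1 cost 0.0 [ 0.75  0.27 -0.88  2.11  0.7   0.54  2.23]
preseat 18 1 cost 0.0 [ 0.93  0.45 -1.23  1.99  0.79  0.84 -0.99]
preseat 18 -1 cost 0.0 [ 0.91  0.43 -1.18  1.99  0.76  0.81  2.19]
preseat 10 1 cost 0.0 [ 0.88  0.53 -1.21  1.86  0.7   1.02 -0.89]
preseat 10 -1 cost 0.0 [ 0.89  0.56 -1.25  1.86  0.72  1.04  2.23]
```

>>> {"name": "step_arm", "arguments": {"deltas": [{"x": 0,"y": 0,"z": -0.025,"spin": 0,"claw": -0.15},{"x": 0,"y": 0,"z": -0.025,"spin": 0,"claw": -0.15},{"x": 0,"y": 0,"z": -0.025,"spin": 0,"claw": -0.15},{"x": 0,"y": 0,"z": -0.025,"spin": 0,"claw": -0.15},{"x": 0,"y": 0,"z": -0.02,"spin": 0,"claw": -0.15},{"x": 0,"y": 0,"z": 0,"spin": 0,"claw": -0.15},{"x": 0,"y": 0,"z": 0,"spin": 0,"claw": -0.15},{"x": 0,"y": 0,"z": 0,"spin": 0,"claw": -0.15},{"x": 0,"y": 0,"z": 0,"spin": 0,"claw": -0.15},{"x": 0,"y": 0,"z": 0,"spin": 0,"claw": -0.15}]}}

```text
time: 7.87
eef_pos: [0.4667, 0.2325, 0.1849]
eef_rot: [1.607, 1.984, 0.603]
ft_force: [0.5, 0.5, -0.0]
opening: 0.0403
```

```bash
python3 -c "
from h import *
show()"
```

```text
t 7.87 q [-0.14   0.619 -1.072  2.466  1.741  1.1   -2.338] p [0.4667 0.2325 0.1849] F [ 0.52  0.47 -0.02] M [-0.05  0.6   0.02] open 0.0403
lean 39.64 z az 1.9 jaw [0.752 0.2   0.628] jaw az 14.91
grasp pt [0.4546 0.2321 0.1995]
```

>>> {"name": "step_arm", "arguments": {"deltas": [{"x": -0.002,"y": -0.001,"z": -0.025,"spin": 0,"claw": -0.15},{"x": -0.002,"y": -0.001,"z": -0.025,"spin": 0,"claw": -0.15},{"x": -0.002,"y": -0.001,"z": -0.025,"spin": 0,"claw": -0.15},{"x": 0,"y": 0,"z": 0,"spin": 0,"claw": -0.15},{"x": 0,"y": 0,"z": 0,"spin": 0,"claw": -0.15},{"x": 0,"y": 0,"z": 0,"spin": 0,"claw": -0.15},{"x": 0,"y": 0,"z": 0,"spin": 0,"claw": -0.15},{"x": 0,"y": 0,"z": 0,"spin": 0,"claw": -0.15},{"x": 0,"y": 0,"z": 0,"spin": 0,"claw": -0.15},{"x": 0,"y": 0,"z": 0,"spin": 0,"claw": -0.15}]}}

```text
time: 8.7
eef_pos: [0.4736, 0.2434, 0.1167]
eef_rot: [1.619, 1.991, 0.576]
ft_force: [-0.0, -0.3, -0.2]
opening: 0.0398
```

```bash
python3 -c "
from h import *
show()
for n in ('side','top'):
    c=capture(n); cv2.imwrite(f'pics/{n}1.png',c['img'][:,:,::-1]); np.save(f'{n}1.npy',c,allow_pickle=True)
a=cv2.imread('pics/side1.png');cv2.imwrite('pics/side1c.png',cv2.resize(a[140:290,180:340],(800,600)[:1]+(750,) if 0 else (640,600),interpolation=cv2.INTER_CUBIC))
"
```

```text
t 8.7 q [-0.119  0.961 -1.246  2.467  1.812  1.457 -2.383] p [0.4736 0.2434 0.1167] F [-0.05 -0.26 -0.2 ] M [-0.09  0.64 -0.01] open 0.0398
lean 38.53 z az 0.8 jaw [0.765 0.201 0.612] jaw az 14.73
grasp pt [0.4618 0.2432 0.1316]
```

View pics/side1c.png

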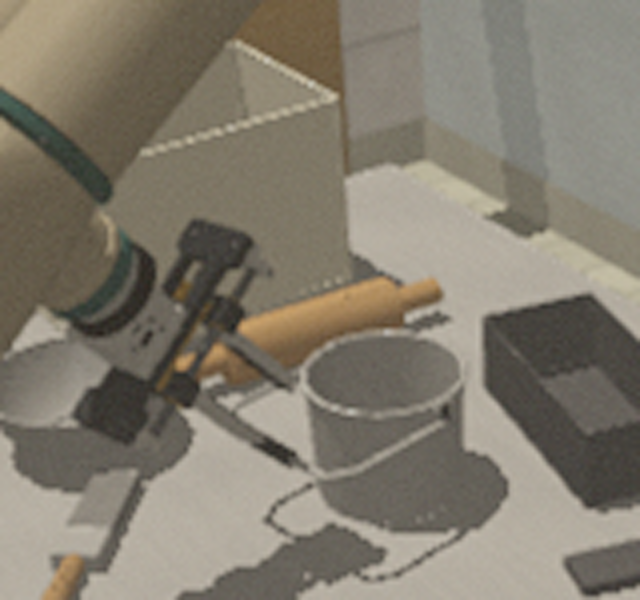

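View pics/top1.png

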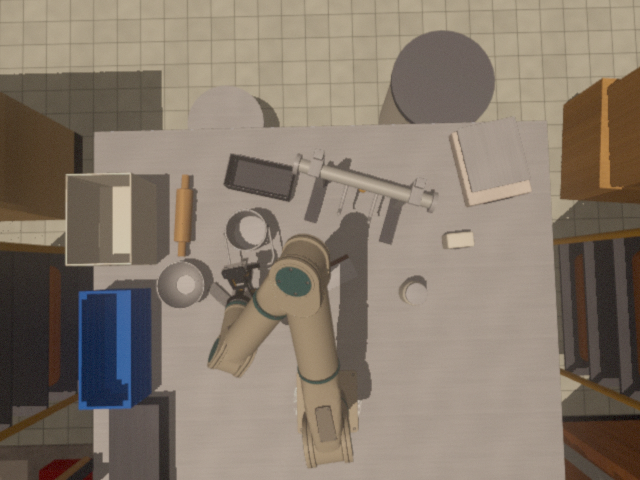

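>>> {"name": "step_arm", "arguments": {"deltas": [{"x": -0.003,"y": -0.007,"z": 0,"spin": 0,"claw": -0.15},{"x": -0.003,"y": -0.007,"z": 0,"spin": 0,"claw": -0.15},{"x": -0.003,"y": -0.007,"z": 0,"spin": 0,"claw": -0.15},{"x": 0,"y": 0,"z": 0,"spin": 0,"claw": -0.15},{"x": 0,"y": 0,"z": 0,"spin": 0,"claw": -0.15},{"x": 0,"y": 0,"z": 0,"spin": 0,"claw": -0.15},{"x": 0,"y": 0,"z": 0,"spin": 0,"claw": -0.15},{"x": 0,"y": 0,"z": 0,"spin": 0,"claw": -0.15},{"x": 0,"y": 0,"z": 0,"spin": 0,"claw": -0.15},{"x": 0,"y": 0,"z": 0,"spin": 0,"claw": -0.15}]}}

```text
time: 9.63
eef_pos: [0.4746, 0.2328, 0.1185]
eef_rot: [1.627, 1.995, 0.555]
ft_force: [-0.1, 0.5, 0.1]
opening: 0.0398
```

```bash
cat >> h.py <<'E'
def bar(g,yaw):
    s,M,_=show(); d=M.T@(np.array(g)-np.array(s["eef_pos"])); b=np.array([-np.sin(np.radians(yaw)),np.cos(np.radians(yaw)),0])
    print("bar in tool (mm) across x %.1f jaw y %.1f along z %.1f"%tuple(d*1000),"jaw.bar deg",np.degrees(np.arcsin(M[:,1]@b)).round(1),"z.bar deg",np.degrees(np.arcsin(M[:,2]@b)).round(1))
    return s,M
E
python3 -c "
from h import *
bar([.4622,.2272,.0926],8.5)"
```

```text
t 9.63 q [-0.092  0.943 -1.246  2.466  1.799  1.428 -2.358] p [0.4746 0.2328 0.1185] F [-0.07  0.46  0.11] M [-0.12  0.58 -0.03] open 0.0398
lean 37.76 z az -0.2 jaw [0.775 0.202 0.599] jaw az 14.59
grasp pt [0.463  0.2328 0.1335]
bar in tool (mm) across x -0.3 jaw y -26.3 along z 12.8 jaw.bar deg 4.9 z.bar deg -5.3
```

>>> {"name": "step_arm", "arguments": {"deltas": [{"x": -0.002,"y": -0.001,"z": 0,"spin": 0,"claw": 0.28},{"x": -0.002,"y": -0.001,"z": 0,"spin": 0,"claw": 0.28},{"x": -0.002,"y": -0.001,"z": 0,"spin": 0,"claw": 0.28},{"x": -0.002,"y": -0.001,"z": 0,"spin": 0,"claw": 0.28},{"x": -0.002,"y": -0.001,"z": -0.008,"spin": 0,"claw": 0.28},{"x": -0.002,"y": -0.001,"z": -0.008,"spin": 0,"claw": 0.28},{"x": -0.002,"y": -0.001,"z": -0.008,"spin": 0,"claw": 0.28},{"x": 0,"y": 0,"z": 0,"spin": 0,"claw": 0.28},{"x": 0,"y": 0,"z": 0,"spin": 0,"claw": 0.28},{"x": 0,"y": 0,"z": 0,"spin": 0,"claw": 0.28}]}}

```text
time: 10.47
eef_pos: [0.4708, 0.2355, 0.0978]
eef_rot: [1.634, 1.996, 0.537]
ft_force: [-0.1, 0.6, 1.3]
opening: 0.0602
```

```bash
python3 -c "
from h import *
bar([.4622,.2272,.0926],8.5)"
```

```text
t 10.47 q [-0.116  1.012 -1.246  2.467  1.814  1.488 -2.384] p [0.4708 0.2355 0.0978] F [-0.1   0.55  1.33] M [-0.07  0.57  0.04] open 0.0602
lean 37.21 z az -1.1 jaw [0.782 0.201 0.59 ] jaw az 14.45
grasp pt [0.4593 0.2358 0.1129]
bar in tool (mm) across x -6.2 jaw y -11.5 along z -1.0 jaw.bar deg 4.8 z.bar deg -5.8
```

>>> {"name": "step_arm", "arguments": {"deltas": [{"x": 0,"y": -0.004,"z": -0.005,"spin": 0,"claw": 0.28},{"x": 0,"y": -0.004,"z": -0.005,"spin": 0,"claw": 0.28},{"x": 0,"y": -0.004,"z": -0.005,"spin": 0,"claw": 0.28},{"x": 0,"y": -0.002,"z": -0.003,"spin": 0,"claw": 0.28},{"x": 0,"y": 0,"z": 0,"spin": 0,"claw": 0.28},{"x": 0,"y": 0,"z": 0,"spin": 0,"claw": 0.28},{"x": 0,"y": 0,"z": 0,"spin": 0,"claw": 0.28},{"x": 0,"y": 0,"z": 0,"spin": 0,"claw": 0.28},{"x": 0,"y": 0,"z": 0,"spin": 0,"claw": 0.28},{"x": 0,"y": 0,"z": 0,"spin": 0,"claw": 0.28}]}}

```text
time: 11.3
eef_pos: [0.4775, 0.2278, 0.081]
eef_rot: [1.638, 1.997, 0.526]
ft_force: [-0.4, -0.5, 0.3]
opening: 0.0598
```

```bash
python3 -c "
from h import *
bar([.4622,.2272,.0926],8.5)
for n in ('side','top'):
    c=capture(n); cv2.imwrite(f'pics/{n}2.png',c['img'][:,:,::-1]); np.save(f'{n}2.npy',c,allow_pickle=True)
a=cv2.imread('pics/side2.png');cv2.imwrite('pics/side2c.png',cv2.resize(a[205:285,210:310],(750,600),interpolation=cv2.INTER_CUBIC))
"
```

```text
t 11.3 q [-0.093  1.069 -1.246  2.466  1.852  1.525 -2.373] p [0.4775 0.2278 0.081 ] F [-0.36 -0.45  0.27] M [-0.02  0.56  0.07] open 0.0598
lean 36.88 z az -1.7 jaw [0.786 0.201 0.585] jaw az 14.37
grasp pt [0.4661 0.2281 0.0962]
bar in tool (mm) across x 0.1 jaw y -5.3 along z -18.4 jaw.bar deg 4.8 z.bar deg -6.1
```

View pics/side2c.png

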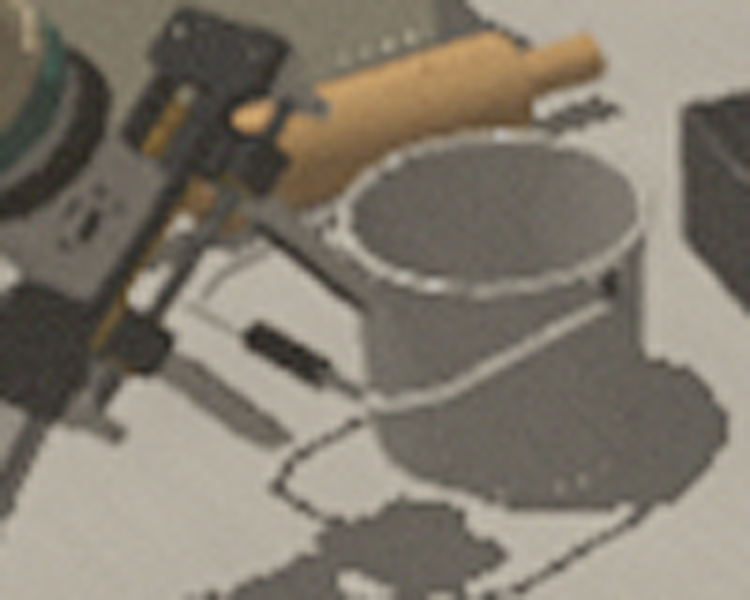

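>>> {"name": "step_arm", "arguments": {"deltas": [{"x": -0.003,"y": -0.001,"z": -0.001,"spin": 0,"claw": 0.28},{"x": -0.003,"y": -0.001,"z": -0.001,"spin": 0,"claw": 0.28},{"x": -0.002,"y": 0,"z": -0.001,"spin": 0,"claw": 0.1},{"x": 0,"y": 0,"z": 0,"spin": 0,"claw": -0.2},{"x": 0,"y": 0,"z": 0,"spin": 0,"claw": -0.5},{"x": 0,"y": 0,"z": 0,"spin": 0,"claw": -1},{"x": 0,"y": 0,"z": 0,"spin": 0,"claw": -1},{"x": 0,"y": 0,"z": 0,"spin": 0,"claw": -1},{"x": 0,"y": 0,"z": 0,"spin": 0,"claw": -1},{"x": 0,"y": 0,"z": 0,"spin": 0,"claw": -1}], "newtons": 5}}

```text
time: 12.23
eef_pos: [0.474, 0.2295, 0.0789]
eef_rot: [1.64, 1.995, 0.52]
ft_force: [1.6, 0.4, 1.6]
opening: 0.0146
```

```bash
python3 -c "
from h import *
bar([.4622,.2272,.0926],8.5)"
```

```text
t 12.23 q [-0.106  1.074 -1.246  2.466  1.844  1.533 -2.383] p [0.474  0.2295 0.0789] F [1.59 0.44 1.59] M [-0.02  0.17 -0.09] open 0.0146
lean 36.73 z az -2.1 jaw [0.788 0.201 0.582] jaw az 14.28
grasp pt [0.4627 0.2299 0.0941]
bar in tool (mm) across x -2.4 jaw y -1.8 along z -18.0 jaw.bar deg 4.7 z.bar deg -6.3
```

>>> {"name": "step_arm", "arguments": {"deltas": [{"x": 0.0001,"y": 0,"z": 0.005,"spin": 0,"claw": -1},{"x": 0.0003,"y": 0,"z": 0.005,"spin": 0,"claw": -1},{"x": 0.0005,"y": 0.0001,"z": 0.005,"spin": 0,"claw": -1},{"x": 0.0008,"y": 0.0001,"z": 0.005,"spin": 0,"claw": -1},{"x": 0.001,"y": 0.0001,"z": 0.005,"spin": 0,"claw": -1},{"x": 0.0012,"y": 0.0002,"z": 0.005,"spin": 0,"claw": -1},{"x": 0,"y": 0,"z": 0,"spin": 0,"claw": -1},{"x": 0,"y": 0,"z": 0,"spin": 0,"claw": -1},{"x": 0,"y": 0,"z": 0,"spin": 0,"claw": -1},{"x": 0,"y": 0,"z": 0,"spin": 0,"claw": -1}]}}

```text
time: 13.07
eef_pos: [0.4774, 0.2299, 0.1084]
eef_rot: [1.64, 1.997, 0.519]
ft_force: [-1.3, -2.1, -0.3]
opening: 0.0142
```

```bash
cat >> h.py <<'E'
H=np.array([.582,.2445,.093]); YAW=8.5
def arc(th1,n,dr=0.0,off=0.018,z0=0.0,k=0):
    s,M,g=show(); b=np.array(s["eef_pos"])-off*M[:,2]
    f=np.array([np.cos(np.radians(YAW)),np.sin(np.radians(YAW)),0]); l=np.array([-f[1],f[0],0])
    d=b-H; u,v,w=d@f,d@l,d[2]
    print("bar in pail frame fwd %.1f lat %.1f up %.1f"%(u*1e3,v*1e3,w*1e3),"r %.1f"%(np.hypot(u,w)*1e3),"th",np.degrees(np.arctan2(w,-u)).round(1))
    print("r if pins +5: %.1f"%(np.hypot(u,w-.005)*1e3))
    th0=np.arctan2(w,-u)
    P0=b
    for i in range(1,n+1):
        th=th0+(np.radians(th1)-th0)*i/n; up=z0*min(1,i/n)
        T=H+f*(-.12*np.cos(th))+[0,0,.12*np.sin(th)+.004]
        print("row",i,np.round((T-P0)*1000,1)); P0=T
E
python3 -c "
from h import *
arc(45,8)"
```

```text
t 13.07 q [-0.085  0.969 -1.246  2.445  1.788  1.436 -2.332] p [0.4774 0.2299 0.1084] F [-1.34 -2.07 -0.3 ] M [-0.2   0.87 -0.26] open 0.0142
lean 36.66 z az -2.1 jaw [0.789 0.201 0.581] jaw az 14.31
grasp pt [0.4661 0.2303 0.1237]
bar in pail frame fwd -116.1 lat 3.0 up 29.9 r 119.9 th 14.4
r if pins +5: 118.8
row 1 [ 2.6 -2.7 11.7]
row 2 [2.7 0.4 7.5]
row 3 [3.2 0.5 7.3]
row 4 [3.7 0.6 7.1]
row 5 [4.2 0.6 6.8]
row 6 [4.6 0.7 6.5]
row 7 [5.  0.7 6.2]
row 8 [5.4 0.8 5.8]
```

>>> {"name": "step_arm", "arguments": {"deltas": [{"x": 0.0022,"y": 0.0003,"z": 0.0085,"spin": 0,"claw": -1},{"x": 0.0027,"y": 0.0004,"z": 0.0078,"spin": 0,"claw": -1},{"x": 0.0032,"y": 0.0005,"z": 0.0075,"spin": 0,"claw": -1},{"x": 0.0037,"y": 0.0006,"z": 0.0072,"spin": 0,"claw": -1},{"x": 0.0042,"y": 0.0006,"z": 0.0069,"spin": 0,"claw": -1},{"x": 0.0046,"y": 0.0007,"z": 0.0066,"spin": 0,"claw": -1},{"x": 0.005,"y": 0.0007,"z": 0.0062,"spin": 0,"claw": -1},{"x": 0.0054,"y": 0.0008,"z": 0.0058,"spin": 0,"claw": -1},{"x": 0,"y": 0,"z": 0,"spin": 0,"claw": -1},{"x": 0,"y": 0,"z": 0,"spin": 0,"claw": -1}]}}

```text
time: 13.9
eef_pos: [0.5088, 0.2349, 0.1656]
eef_rot: [1.641, 1.996, 0.521]
ft_force: [-1.2, -1.2, 0.6]
opening: 0.0139
```

```bash
python3 -c "
from h import *
arc(90,10)
for n in ('side',):
    c=capture(n); cv2.imwrite(f'pics/{n}3.png',c['img'][:,:,::-1])
a=cv2.imread('pics/side3.png');cv2.imwrite('pics/side3c.png',cv2.resize(a[185:285,200:320],(720,600),interpolation=cv2.INTER_CUBIC))
"
```

```text
t 13.9 q [ 0.004  0.8   -1.245  2.338  1.692  1.26  -2.129] p [0.5088 0.2349 0.1656] F [-1.16 -1.19  0.65] M [ 0.04  0.68 -0.04] open 0.0139
lean 36.73 z az -2.0 jaw [0.788 0.2   0.582] jaw az 14.26
grasp pt [0.4975 0.2353 0.1808]
bar in pail frame fwd -84.4 lat 3.3 up 87.0 r 121.2 th 45.9
r if pins +5: 117.7
row 1 [ 8.1 -2.1  9.3]
row 2 [7.2 1.1 5.6]
row 3 [7.7 1.1 5. ]
row 4 [8.  1.2 4.4]
row 5 [8.3 1.2 3.8]
row 6 [8.6 1.3 3.1]
row 7 [8.8 1.3 2.5]
row 8 [9.  1.3 1.8]
row 9 [9.1 1.4 1.1]
row 10 [9.1 1.4 0.4]
```

View pics/side3c.png

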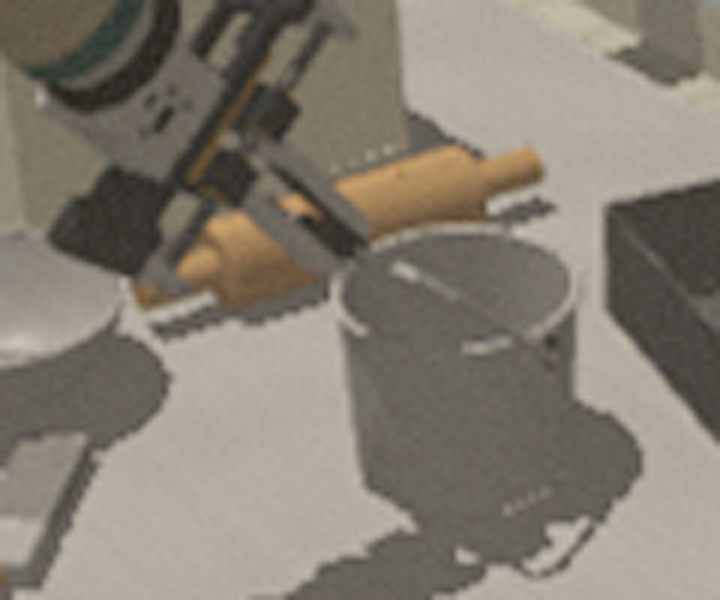

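>>> {"name": "step_arm", "arguments": {"deltas": [{"x": 0.0068,"y": 0.001,"z": 0.0065,"spin": 0,"claw": -1},{"x": 0.0072,"y": 0.0011,"z": 0.0058,"spin": 0,"claw": -1},{"x": 0.0077,"y": 0.0011,"z": 0.0052,"spin": 0,"claw": -1},{"x": 0.008,"y": 0.0012,"z": 0.0045,"spin": 0,"claw": -1},{"x": 0.0083,"y": 0.0012,"z": 0.0038,"spin": 0,"claw": -1},{"x": 0.0086,"y": 0.0013,"z": 0.0031,"spin": 0,"claw": -1},{"x": 0.0088,"y": 0.0013,"z": 0.0025,"spin": 0,"claw": -1},{"x": 0.009,"y": 0.0013,"z": 0.0018,"spin": 0,"claw": -1},{"x": 0.009,"y": 0.0014,"z": 0.0011,"spin": 0,"claw": -1},{"x": 0.009,"y": 0.0014,"z": 0.0004,"spin": 0,"claw": -1}]}}

```text
time: 14.78
eef_pos: [0.591, 0.2476, 0.1995]
eef_rot: [1.64, 1.999, 0.519]
ft_force: [-0.1, 0.9, 1.3]
opening: 0.0138
```

```bash
python3 -c "
from h import *
arc(90,1)
for n in ('side','top'):
    c=capture(n); cv2.imwrite(f'pics/{n}4.png',c['img'][:,:,::-1]); np.save(f'{n}4.npy',c,allow_pickle=True)
a=cv2.imread('pics/side4.png');b=cv2.imread('pics/top4.png')
cv2.imwrite('pics/s4c.png',np.hstack([cv2.resize(a[185:285,220:320],(400,400),interpolation=cv2.INTER_CUBIC),cv2.resize(b[180:280,190:290],(400,400),interpolation=cv2.INTER_CUBIC)]))
"
```

```text
t 14.78 q [ 0.095  0.786 -1.227  2.126  1.646  1.172 -1.839] p [0.591  0.2476 0.1995] F [-0.11  0.95  1.27] M [0.17 0.84 0.12] open 0.0138
lean 36.63 z az -2.0 jaw [0.789 0.202 0.581] jaw az 14.37
grasp pt [0.5796 0.248  0.2147]
bar in pail frame fwd -1.2 lat 3.7 up 120.9 r 120.9 th 89.4
r if pins +5: 115.9
row 1 [ 1.8 -3.4  3.1]
```

View pics/s4c.png

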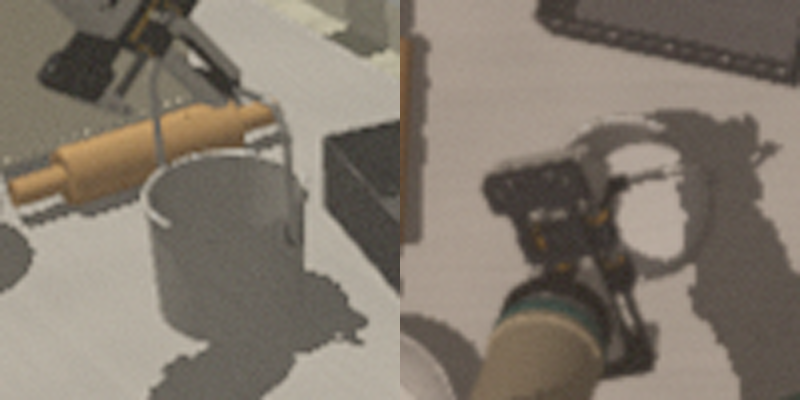

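>>> {"name": "step_arm", "arguments": {"deltas": [{"x": 0.001,"y": 0,"z": 0,"spin": -2,"claw": -1},{"x": 0.001,"y": 0,"z": 0,"spin": -2,"claw": -1},{"x": 0,"y": 0,"z": 0,"spin": -1.7,"claw": -1},{"x": 0,"y": 0,"z": 0,"spin": 0,"claw": -1},{"x": 0,"y": 0,"z": 0,"spin": 0,"claw": -1},{"x": 0,"y": 0,"z": 0,"spin": 0,"claw": -1},{"x": 0,"y": 0,"z": 0,"spin": 0,"claw": -1},{"x": 0,"y": 0,"z": 0,"spin": 0,"claw": -1},{"x": 0,"y": 0,"z": 0,"spin": 0,"claw": -1},{"x": 0,"y": 0,"z": 0,"spin": 0,"claw": -1}]}}

```text
time: 15.72
eef_pos: [0.5927, 0.2469, 0.1997]
eef_rot: [1.73, 1.904, 0.482]
ft_force: [0.2, 1.4, -1.7]
opening: 0.0137
```

>>> {"name": "step_arm", "arguments": {"deltas": [{"x": 0,"y": 0,"z": 0,"spin": 0,"claw": -1},{"x": 0,"y": 0,"z": 0,"spin": 0,"claw": -1},{"x": 0,"y": 0,"z": 0.002,"spin": 0,"claw": -1},{"x": 0,"y": 0,"z": 0.002,"spin": 0,"claw": -1},{"x": 0,"y": 0,"z": 0.003,"spin": 0,"claw": -1},{"x": 0,"y": 0,"z": 0.003,"spin": 0,"claw": -1},{"x": 0,"y": 0,"z": 0.004,"spin": 0,"claw": -1},{"x": 0,"y": 0,"z": 0.004,"spin": 0,"claw": -1},{"x": 0,"y": 0,"z": 0.002,"spin": 0,"claw": -1},{"x": 0,"y": 0,"z": 0,"spin": 0,"claw": -1}], "newtons": 35}}

```text
time: 16.55
eef_pos: [0.5929, 0.2465, 0.2201]
eef_rot: [1.73, 1.903, 0.482]
ft_force: [0.8, -0.2, -5.4]
opening: 0.0131
```

```bash
python3 -c "
from h import *
arc(90,1)
for n in ('side','top'):
    c=capture(n); cv2.imwrite(f'pics/{n}5.png',c['img'][:,:,::-1]); np.save(f'{n}5.npy',c,allow_pickle=True)
a=cv2.imread('pics/side5.png');b=cv2.imread('pics/top5.png')
cv2.imwrite('pics/s5c.png',np.hstack([cv2.resize(a[175:275,220:320],(400,400),interpolation=cv2.INTER_CUBIC),cv2.resize(b[180:280,190:290],(400,400),interpolation=cv2.INTER_CUBIC)]))
"
```

```text
t 16.55 q [ 0.054  0.746 -1.206  2.068  1.552  1.208 -1.86 ] p [0.5929 0.2465 0.2201] F [ 0.76 -0.18 -5.38] M [0.08 1.27 0.05] open 0.0131
lean 36.67 z az -7.9 jaw [0.805 0.121 0.581] jaw az 8.58
grasp pt [0.5816 0.248  0.2353]
bar in pail frame fwd 0.7 lat 3.4 up 141.5 r 141.5 th 90.3
r if pins +5: 136.5
row 1 [ -0.2  -3.5 -17.5]
```

View pics/s5c.png

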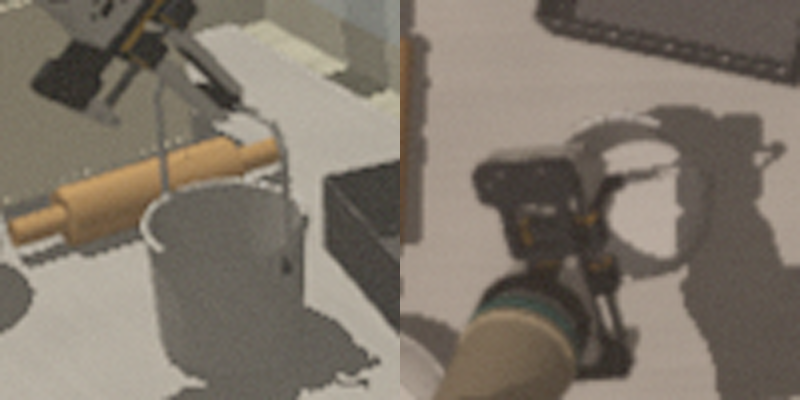

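>>> {"name": "step_arm", "arguments": {"deltas": [{"x": -0.001,"y": 0,"z": 0.003,"spin": 0,"claw": -1},{"x": -0.003,"y": 0,"z": 0.006,"spin": 0,"claw": -1},{"x": -0.005,"y": 0,"z": 0.008,"spin": 0,"claw": -1},{"x": -0.007,"y": 0,"z": 0.009,"spin": 0,"claw": -1},{"x": -0.008,"y": 0,"z": 0.009,"spin": 0,"claw": -1},{"x": -0.008,"y": 0,"z": 0.009,"spin": 0,"claw": -1},{"x": -0.007,"y": 0,"z": 0.009,"spin": 0,"claw": -1},{"x": -0.005,"y": 0,"z": 0.008,"spin": 0,"claw": -1},{"x": -0.003,"y": 0,"z": 0.006,"spin": 0,"claw": -1},{"x": -0.001,"y": 0,"z": 0.003,"spin": 0,"claw": -1}]}}

```text
time: 17.48
eef_pos: [0.5444, 0.2474, 0.2914]
eef_rot: [1.728, 1.903, 0.484]
ft_force: [-0.2, 1.1, -5.6]
opening: 0.0127
```

```bash
python3 -c "
from h import *
show()
c=capture('side'); cv2.imwrite('pics/side6.png',c['img'][:,:,::-1])
"
```

```text
t 17.48 q [ 0.063  0.535 -1.22   2.074  1.344  1.128 -1.77 ] p [0.5444 0.2474 0.2914] F [-0.17  1.14 -5.61] M [0.1  1.28 0.  ] open 0.0127
lean 36.76 z az -7.7 jaw [0.803 0.122 0.583] jaw az 8.66
grasp pt [0.5331 0.249  0.3066]
```

View pics/side6.png

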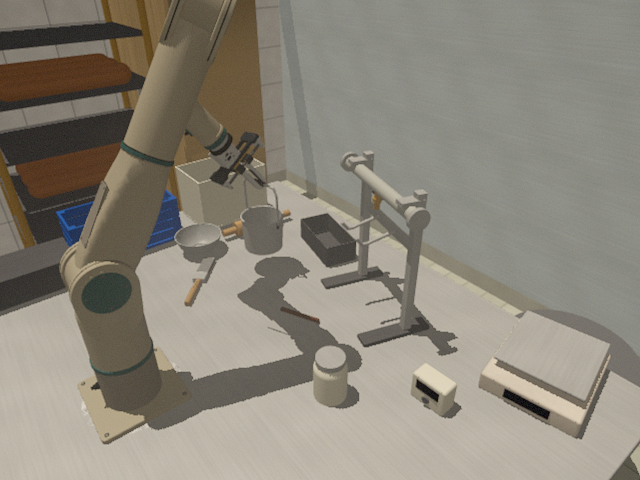

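>>> {"name": "step_arm", "arguments": {"deltas": [{"x": 0,"y": -0.0015,"z": 0.001,"spin": -0.3,"claw": -1},{"x": 0,"y": -0.003,"z": 0.001,"spin": -0.6,"claw": -1},{"x": -0.001,"y": -0.0045,"z": 0.001,"spin": -0.9,"claw": -1},{"x": -0.001,"y": -0.006,"z": 0,"spin": -1.2,"claw": -1},{"x": -0.001,"y": -0.0075,"z": 0,"spin": -1.3,"claw": -1},{"x": -0.001,"y": -0.009,"z": 0,"spin": -1.3,"claw": -1},{"x": -0.001,"y": -0.0105,"z": 0,"spin": -1.3,"claw": -1},{"x": -0.001,"y": -0.012,"z": 0,"spin": -1.3,"claw": -1},{"x": -0.001,"y": -0.013,"z": 0,"spin": -1.3,"claw": -1},{"x": 0,"y": -0.013,"z": 0,"spin": -1.3,"claw": -1}]}}

```text
time: 18.37
eef_pos: [0.5375, 0.1653, 0.2927]
eef_rot: [1.888, 1.717, 0.409]
ft_force: [0.7, -0.2, -5.0]
opening: 0.0131
```

>>> {"name": "step_arm", "arguments": {"deltas": [{"x": 0,"y": -0.013,"z": 0,"spin": -1.3,"claw": -1},{"x": 0,"y": -0.013,"z": 0,"spin": -1.3,"claw": -1},{"x": 0,"y": -0.013,"z": 0,"spin": -1.3,"claw": -1},{"x": 0,"y": -0.013,"z": 0,"spin": -1.3,"claw": -1},{"x": 0,"y": -0.013,"z": 0,"spin": -1.3,"claw": -1},{"x": 0,"y": -0.013,"z": 0,"spin": -1.3,"claw": -1},{"x": 0,"y": -0.013,"z": 0,"spin": -1.3,"claw": -1},{"x": 0,"y": -0.013,"z": 0,"spin": -1.3,"claw": -1},{"x": 0,"y": -0.013,"z": 0,"spin": -1.3,"claw": -1},{"x": 0,"y": -0.013,"z": 0,"spin": -1.3,"claw": -1}]}}

```text
time: 19.2
eef_pos: [0.5377, 0.0356, 0.2927]
eef_rot: [2.054, 1.48, 0.321]
ft_force: [0.3, 0.4, -4.5]
opening: 0.0129
```

```bash
cat >> h.py <<'E'
S=np.array([.620,-.102,0]); SY=-16.8
def stand(off=.018):
    s,M,g=show(); b=np.array(s["eef_pos"])-off*M[:,2]
    a=np.radians(SY); T=np.array([[np.cos(a),np.sin(a),0],[-np.sin(a),np.cos(a),0],[0,0,1]])
    d=T@(b-S); print("bar@finger in stand frame mm",(d*1e3).round(1),"spin to go",(SY-np.degrees(np.arctan2(M[1,1],M[0,1]))).round(2))
    # body clearance: box tool x+-37.5,y+-88.5, z from -97 back to -200 (rel TCP) vs pipe, stub
    x,y,z=np.meshgrid(np.linspace(-.0375,.0375,16),np.linspace(-.0885,.0885,36),np.linspace(-.197,-.097,21),indexing='ij')
    Q=np.stack([x.ravel(),y.ravel(),z.ravel()],1)@M.T+s["eef_pos"]-S; Q=Q@T.T
    pipe=np.hypot(Q[:,0]-.058,Q[:,2]-.38)-np.where(abs(Q[:,1])>.18,.028,.018)
    st=np.hypot(Q[:,0]-.052,Q[:,1])-.012; st=np.where(Q[:,2]<.32,np.hypot(np.maximum(st,0),.32-Q[:,2]),st)
    print("clear pipe %.1f stub %.1f"%(pipe.min()*1e3,st.min()*1e3))
    return s,M,T
E
python3 -c "
from h import *
stand()
c=capture('side'); cv2.imwrite('pics/side7.png',c['img'][:,:,::-1])
"
```

```text
t 19.2 q [ 0.384  0.416 -1.171  2.174  1.256  1.069 -1.864] p [0.5377 0.0356 0.2927] F [ 0.34  0.41 -4.48] M [0.59 1.18 0.01] open 0.0129
lean 36.66 z az -31.7 jaw [ 0.785 -0.215  0.581] jaw az -15.32
grasp pt [0.5281 0.0416 0.308 ]
bar@finger in stand frame mm [-128.9  110.7  307.2] spin to go -1.48
clear pipe 144.0 stub 168.0
```

View pics/side7.png

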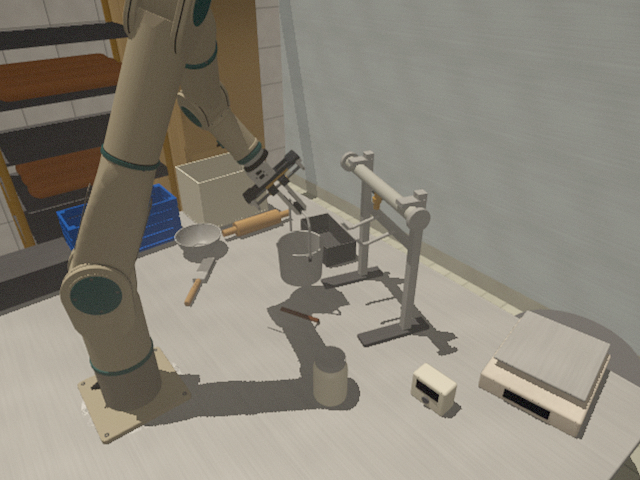

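>>> {"name": "step_arm", "arguments": {"deltas": [{"x": 0,"y": -0.013,"z": 0,"spin": -0.9,"claw": -1},{"x": 0.001,"y": -0.013,"z": 0,"spin": -0.5,"claw": -1},{"x": 0.002,"y": -0.013,"z": 0,"spin": -0.1,"claw": -1},{"x": 0.003,"y": -0.013,"z": 0,"spin": 0,"claw": -1},{"x": 0.003,"y": -0.0125,"z": 0,"spin": 0,"claw": -1},{"x": 0.003,"y": -0.012,"z": 0,"spin": 0,"claw": -1},{"x": 0.003,"y": -0.011,"z": 0,"spin": 0,"claw": -1},{"x": 0.003,"y": -0.01,"z": 0,"spin": 0,"claw": -1},{"x": 0.002,"y": -0.008,"z": 0,"spin": 0,"claw": -1},{"x": 0.001,"y": -0.006,"z": 0,"spin": 0,"claw": -1}]}}

```text
time: 20.08
eef_pos: [0.5588, -0.0758, 0.2926]
eef_rot: [2.071, 1.453, 0.31]
ft_force: [-0.1, -0.1, -5.1]
opening: 0.0129
```

>>> {"name": "step_arm", "arguments": {"deltas": [{"x": 0.001,"y": -0.004,"z": 0,"spin": 0,"claw": -1},{"x": 0,"y": -0.002,"z": 0,"spin": 0,"claw": -1},{"x": 0,"y": -0.001,"z": 0,"spin": 0,"claw": -1},{"x": 0,"y": 0,"z": 0,"spin": 0,"claw": -1},{"x": 0,"y": 0,"z": 0,"spin": 0,"claw": -1},{"x": 0,"y": 0,"z": 0,"spin": 0,"claw": -1},{"x": 0,"y": 0,"z": 0,"spin": 0,"claw": -1},{"x": 0,"y": 0,"z": 0,"spin": 0,"claw": -1},{"x": 0,"y": 0,"z": 0,"spin": 0,"claw": -1},{"x": 0,"y": 0,"z": 0,"spin": 0,"claw": -1}]}}

```text
time: 20.92
eef_pos: [0.5598, -0.0815, 0.2927]
eef_rot: [2.07, 1.455, 0.311]
ft_force: [-0.0, 0.1, -4.9]
opening: 0.0131
```

```bash
python3 -c "
from h import *
stand()
for n in ('side','top'):
    c=capture(n); cv2.imwrite(f'pics/{n}8.png',c['img'][:,:,::-1]); np.save(f'{n}8.npy',c,allow_pickle=True)
a=cv2.imread('pics/side8.png');b=cv2.imread('pics/top8.png')
cv2.imwrite('pics/s8c.png',np.hstack([cv2.resize(a[150:350,260:460],(400,400),interpolation=cv2.INTER_CUBIC),cv2.resize(b[150:290,290:430],(400,400),interpolation=cv2.INTER_CUBIC)]))
"
```

```text
t 20.92 q [ 0.686  0.396 -1.152  2.185  1.334  0.892 -1.683] p [ 0.5598 -0.0815  0.2927] F [-0.04  0.06 -4.85] M [0.6  1.2  0.05] open 0.0131
lean 36.65 z az -33.1 jaw [ 0.78  -0.234  0.581] jaw az -16.69
grasp pt [ 0.5503 -0.0753  0.308 ]
bar@finger in stand frame mm [-73.9   5.2 307.2] spin to go -0.11
clear pipe 90.0 stub 88.5
```

View pics/s8c.png

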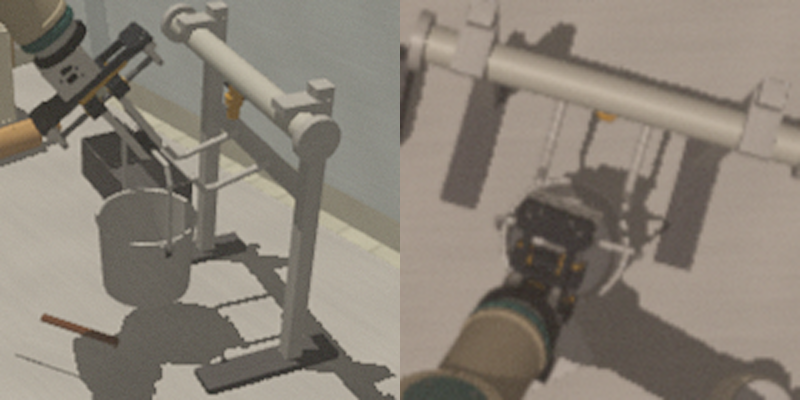

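>>> {"name": "step_arm", "arguments": {"deltas": [{"x": 0.0015,"y": -0.0005,"z": 0,"spin": 0,"claw": -1},{"x": 0.0035,"y": -0.001,"z": 0,"spin": 0,"claw": -1},{"x": 0.006,"y": -0.002,"z": 0,"spin": 0,"claw": -1},{"x": 0.008,"y": -0.0025,"z": 0,"spin": 0,"claw": -1},{"x": 0.0095,"y": -0.003,"z": 0,"spin": 0,"claw": -1},{"x": 0.0105,"y": -0.003,"z": 0,"spin": 0,"claw": -1},{"x": 0.0105,"y": -0.003,"z": 0,"spin": 0,"claw": -1},{"x": 0.009,"y": -0.003,"z": 0,"spin": 0,"claw": -1},{"x": 0.007,"y": -0.002,"z": 0,"spin": 0,"claw": -1},{"x": 0.004,"y": -0.0012,"z": 0,"spin": 0,"claw": -1}]}}

```text
time: 21.85
eef_pos: [0.6304, -0.1034, 0.2925]
eef_rot: [2.071, 1.454, 0.311]
ft_force: [-0.1, 0.3, -4.9]
opening: 0.0129
```

>>> {"name": "step_arm", "arguments": {"deltas": [{"x": 0.0015,"y": -0.0005,"z": 0,"spin": 0,"claw": -1},{"x": 0,"y": 0,"z": -0.001,"spin": 0,"claw": -1},{"x": 0,"y": 0,"z": -0.003,"spin": 0,"claw": -1},{"x": 0,"y": 0,"z": -0.005,"spin": 0,"claw": -1},{"x": 0,"y": 0,"z": -0.006,"spin": 0,"claw": -1},{"x": 0,"y": 0,"z": -0.006,"spin": 0,"claw": -1},{"x": 0,"y": 0,"z": -0.005,"spin": 0,"claw": -1},{"x": 0,"y": 0,"z": -0.003,"spin": 0,"claw": -1},{"x": 0,"y": 0,"z": -0.001,"spin": 0,"claw": -1},{"x": 0,"y": 0,"z": 0,"spin": 0,"claw": -1}]}}

```text
time: 22.68
eef_pos: [0.6307, -0.1032, 0.2623]
eef_rot: [2.07, 1.455, 0.311]
ft_force: [-0.1, 0.4, -4.2]
opening: 0.0133
```

```bash
python3 -c "
from h import *
stand()
for n in ('side','top'):
    c=capture(n); cv2.imwrite(f'pics/{n}9.png',c['img'][:,:,::-1]); np.save(f'{n}9.npy',c,allow_pickle=True)
a=cv2.imread('pics/side9.png');b=cv2.imread('pics/top9.png')
cv2.imwrite('pics/s9c.png',np.hstack([cv2.resize(a[150:300,290:440],(400,400),interpolation=cv2.INTER_CUBIC),cv2.resize(b[150:270,300:420],(400,400),interpolation=cv2.INTER_CUBIC)]))
"
```

```text
t 22.68 q [ 0.624  0.552 -1.064  2.07   1.448  0.935 -1.666] p [ 0.6307 -0.1032  0.2623] F [-0.1   0.4  -4.23] M [ 0.64  1.16 -0.03] open 0.0133
lean 36.62 z az -33.1 jaw [ 0.78  -0.234  0.58 ] jaw az -16.67
grasp pt [ 0.6212 -0.097   0.2775]
bar@finger in stand frame mm [  0.3   4.9 276.7] spin to go -0.13
clear pipe 10.0 stub 14.6
```

View pics/s9c.png

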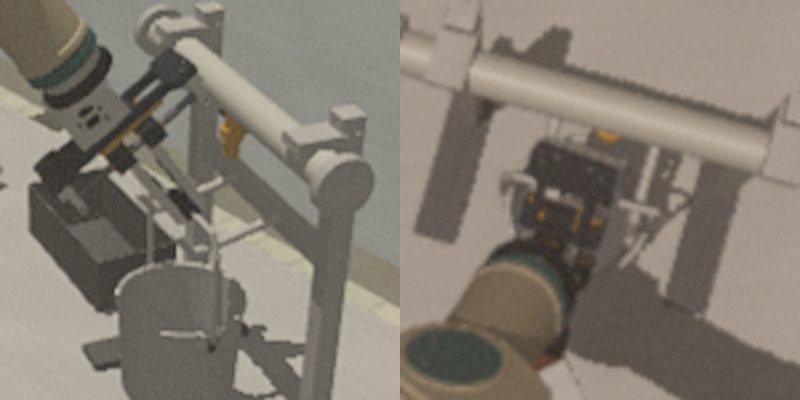

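>>> {"name": "step_arm", "arguments": {"deltas": [{"x": 0,"y": 0,"z": -0.001,"spin": 0,"claw": -1},{"x": 0,"y": 0,"z": -0.002,"spin": 0,"claw": -1},{"x": 0,"y": 0,"z": -0.003,"spin": 0,"claw": -1},{"x": 0,"y": 0,"z": -0.003,"spin": 0,"claw": -1},{"x": 0,"y": 0,"z": -0.003,"spin": 0,"claw": -1},{"x": 0,"y": 0,"z": -0.002,"spin": 0,"claw": -1},{"x": 0,"y": 0,"z": -0.002,"spin": 0,"claw": -1},{"x": 0,"y": 0,"z": -0.001,"spin": 0,"claw": -1},{"x": 0,"y": 0,"z": 0,"spin": 0,"claw": -1},{"x": 0,"y": 0,"z": 0,"spin": 0,"claw": -1}]}}

```text
time: 23.62
eef_pos: [0.6308, -0.1033, 0.2457]
eef_rot: [2.07, 1.455, 0.311]
ft_force: [0.3, 0.3, -5.3]
opening: 0.013
```

>>> {"name": "step_arm", "arguments": {"deltas": [{"x": 0,"y": 0,"z": -0.001,"spin": 0,"claw": -1},{"x": 0,"y": 0,"z": -0.001,"spin": 0,"claw": -1},{"x": 0,"y": 0,"z": -0.001,"spin": 0,"claw": -1},{"x": 0,"y": 0,"z": 0,"spin": 0,"claw": -1},{"x": 0,"y": 0,"z": 0,"spin": 0,"claw": -1},{"x": 0,"y": 0,"z": 0,"spin": 0,"claw": -1},{"x": 0,"y": 0,"z": 0,"spin": 0,"claw": -1},{"x": 0,"y": 0,"z": 0,"spin": 0,"claw": -1},{"x": 0,"y": 0,"z": 0,"spin": 0,"claw": -1},{"x": 0,"y": 0,"z": 0,"spin": 0,"claw": -1}]}}

```text
time: 24.45
eef_pos: [0.6309, -0.1033, 0.2428]
eef_rot: [2.07, 1.454, 0.311]
ft_force: [0.1, 0.2, -3.4]
opening: 0.0128
```

```bash
python3 -c "
from h import *
stand()
for n in ('side','top'):
    c=capture(n); cv2.imwrite(f'pics/{n}10.png',c['img'][:,:,::-1]); np.save(f'{n}10.npy',c,allow_pickle=True)
a=cv2.imread('pics/side10.png');b=cv2.imread('pics/top10.png')
cv2.imwrite('pics/s10c.png',np.hstack([cv2.resize(a[180:280,310:410],(400,400),interpolation=cv2.INTER_CUBIC),cv2.resize(b[150:270,300:420],(400,400),interpolation=cv2.INTER_CUBIC)]))
"
```

```text
t 24.45 q [ 0.602  0.584 -1.044  2.093  1.506  0.939 -1.728] p [ 0.6309 -0.1033  0.2428] F [ 0.07  0.24 -3.44] M [ 0.51  1.05 -0.01] open 0.0128
lean 36.67 z az -33.1 jaw [ 0.779 -0.234  0.581] jaw az -16.69
grasp pt [ 0.6214 -0.0971  0.2581]
bar@finger in stand frame mm [  0.5   4.9 257.3] spin to go -0.11
clear pipe 12.2 stub 14.5
```

View pics/s10c.png

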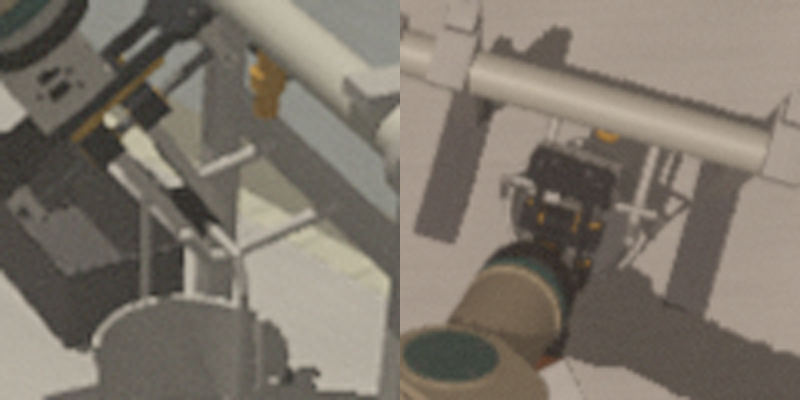

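>>> {"name": "step_arm", "arguments": {"deltas": [{"x": 0,"y": 0,"z": -0.0005,"spin": 0,"claw": -1},{"x": 0,"y": 0,"z": -0.0005,"spin": 0,"claw": -1},{"x": 0,"y": 0,"z": -0.0005,"spin": 0,"claw": -1},{"x": 0,"y": 0,"z": -0.0005,"spin": 0,"claw": -1},{"x": 0,"y": 0,"z": 0,"spin": 0,"claw": -1},{"x": 0,"y": 0,"z": 0,"spin": 0,"claw": -1},{"x": 0,"y": 0,"z": 0,"spin": 0,"claw": -1},{"x": 0,"y": 0,"z": 0,"spin": 0,"claw": -1},{"x": 0,"y": 0,"z": 0,"spin": 0,"claw": -1},{"x": 0,"y": 0,"z": 0,"spin": 0,"claw": -1}]}}

```text
time: 25.38
eef_pos: [0.6311, -0.1034, 0.2424]
eef_rot: [2.067, 1.453, 0.312]
ft_force: [-6.4, 1.0, 7.5]
opening: 0.0133
```

>>> {"name": "step_arm", "arguments": {"deltas": [{"x": 0,"y": 0,"z": 0.0005,"spin": 0,"claw": -1},{"x": 0,"y": 0,"z": 0.0004,"spin": 0,"claw": -1},{"x": -0.0005,"y": 0.0002,"z": 0,"spin": 0,"claw": -1},{"x": 0,"y": 0,"z": 0,"spin": 0,"claw": -1},{"x": 0,"y": 0,"z": 0,"spin": 0,"claw": -1},{"x": 0,"y": 0,"z": 0,"spin": 0,"claw": -1},{"x": 0,"y": 0,"z": 0,"spin": 0,"claw": -1},{"x": 0,"y": 0,"z": 0,"spin": 0,"claw": -1},{"x": 0,"y": 0,"z": 0,"spin": 0,"claw": -1},{"x": 0,"y": 0,"z": 0,"spin": 0,"claw": -1}]}}

```text
time: 26.22
eef_pos: [0.6309, -0.1033, 0.2424]
eef_rot: [2.069, 1.454, 0.312]
ft_force: [-3.1, -0.8, 5.4]
opening: 0.0128
```

```bash
python3 -c "
from h import *
stand()
for n in ('side','top'):
    c=capture(n); cv2.imwrite(f'pics/{n}11.png',c['img'][:,:,::-1]); np.save(f'{n}11.npy',c,allow_pickle=True)
a=cv2.imread('pics/side11.png');b=cv2.imread('pics/top11.png')
cv2.imwrite('pics/s11c.png',np.hstack([cv2.resize(a[180:280,310:410],(600,600),interpolation=cv2.INTER_CUBIC)]))
"
```

```text
t 26.22 q [ 0.601  0.585 -1.043  2.095  1.51   0.94  -1.733] p [ 0.6309 -0.1033  0.2424] F [-3.07 -0.77  5.37] M [-0.22  0.46 -0.25] open 0.0128
lean 36.76 z az -33.1 jaw [ 0.779 -0.233  0.582] jaw az -16.68
grasp pt [ 0.6214 -0.0971  0.2577]
bar@finger in stand frame mm [  0.5   4.9 256.9] spin to go -0.12
clear pipe 12.5 stub 14.6
```

View pics/s11c.png

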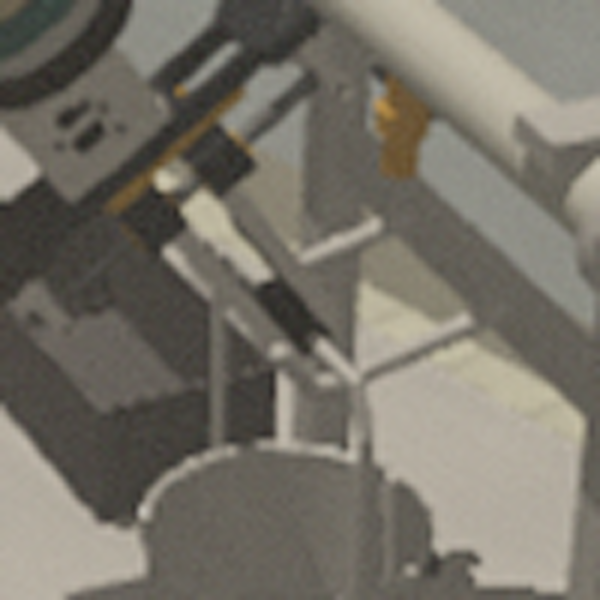

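>>> {"name": "step_arm", "arguments": {"deltas": [{"x": 0,"y": 0,"z": 0.0004,"spin": 0,"claw": -1},{"x": 0,"y": 0,"z": 0,"spin": 0,"claw": -1},{"x": 0,"y": 0,"z": 0,"spin": 0,"claw": -1},{"x": 0,"y": 0,"z": 0,"spin": 0,"claw": -1},{"x": 0,"y": 0,"z": 0,"spin": 0,"claw": -1},{"x": 0,"y": 0,"z": 0,"spin": 0,"claw": -1},{"x": 0,"y": 0,"z": 0,"spin": 0,"claw": -1},{"x": 0,"y": 0,"z": 0,"spin": 0,"claw": -1},{"x": 0,"y": 0,"z": 0,"spin": 0,"claw": -1},{"x": 0,"y": 0,"z": 0,"spin": 0,"claw": -1}], "newtons": 8}}

```text
time: 27.15
eef_pos: [0.6308, -0.1029, 0.2425]
eef_rot: [2.069, 1.454, 0.313]
ft_force: [5.7, -0.1, 3.8]
opening: 0.0135
```

>>> {"name": "step_arm", "arguments": {"deltas": [{"x": 0,"y": 0,"z": 0,"spin": 0,"claw": -1},{"x": 0,"y": 0,"z": 0,"spin": 0,"claw": -1},{"x": 0,"y": 0,"z": 0,"spin": 0,"claw": -1},{"x": 0,"y": 0,"z": 0,"spin": 0,"claw": -1},{"x": 0,"y": 0,"z": 0,"spin": 0,"claw": -1},{"x": 0,"y": 0,"z": 0,"spin": 0,"claw": -1},{"x": 0,"y": 0,"z": 0,"spin": 0,"claw": -1},{"x": 0,"y": 0,"z": 0,"spin": 0,"claw": -1},{"x": 0,"y": 0,"z": 0,"spin": 0,"claw": -1},{"x": 0,"y": 0,"z": 0,"spin": 0,"claw": -1}], "newtons": 3}}

```text
time: 27.98
eef_pos: [0.6304, -0.1028, 0.2421]
eef_rot: [2.07, 1.455, 0.312]
ft_force: [4.3, 0.5, 4.9]
opening: 0.0147
```

```bash
python3 -c "
from h import *
stand()
"
```

```text
t 27.98 q [ 0.601  0.585 -1.044  2.095  1.508  0.939 -1.731] p [ 0.6304 -0.1028  0.2421] F [4.3  0.49 4.95] M [ 0.09 -0.93  0.52] open 0.0147
lean 36.65 z az -33.0 jaw [ 0.78  -0.234  0.581] jaw az -16.68
grasp pt [ 0.6209 -0.0966  0.2573]
bar@finger in stand frame mm [-2.000e-01  5.200e+00  2.565e+02] spin to go -0.12
clear pipe 13.1 stub 15.1
```

>>> {"name": "step_arm", "arguments": {"deltas": [{"x": 0.0004,"y": -0.0001,"z": 0.0004,"spin": 0,"claw": -1},{"x": 0.0004,"y": -0.0001,"z": 0.0004,"spin": 0,"claw": -1},{"x": 0,"y": 0,"z": 0,"spin": 0,"claw": -1},{"x": 0,"y": 0,"z": 0,"spin": 0,"claw": -1},{"x": 0,"y": 0,"z": 0,"spin": 0,"claw": -1},{"x": 0,"y": 0,"z": 0,"spin": 0,"claw": -1},{"x": 0,"y": 0,"z": 0,"spin": 0,"claw": -1},{"x": 0,"y": 0,"z": 0,"spin": 0,"claw": -1},{"x": 0,"y": 0,"z": 0,"spin": 0,"claw": -1},{"x": 0,"y": 0,"z": 0,"spin": 0,"claw": -1}]}}

```text
time: 28.82
eef_pos: [0.6308, -0.1031, 0.2425]
eef_rot: [2.071, 1.455, 0.311]
ft_force: [1.8, 3.2, 2.2]
opening: 0.0135
```

>>> {"name": "step_arm", "arguments": {"deltas": [{"x": 0,"y": 0,"z": 0,"spin": 0,"claw": -0.65},{"x": 0,"y": 0,"z": 0,"spin": 0,"claw": -0.6},{"x": 0,"y": 0,"z": 0,"spin": 0,"claw": -0.55},{"x": 0,"y": 0,"z": 0,"spin": 0,"claw": -0.5},{"x": 0,"y": 0,"z": 0,"spin": 0,"claw": -0.45},{"x": 0,"y": 0,"z": 0,"spin": 0,"claw": -0.4},{"x": 0,"y": 0,"z": 0,"spin": 0,"claw": -0.3},{"x": 0,"y": 0,"z": 0,"spin": 0,"claw": -0.2},{"x": 0,"y": 0,"z": 0,"spin": 0,"claw": -0.15},{"x": 0,"y": 0,"z": 0,"spin": 0,"claw": -0.15}]}}

```text
time: 29.65
eef_pos: [0.631, -0.1033, 0.2428]
eef_rot: [2.07, 1.455, 0.311]
ft_force: [-0.5, 0.1, -0.3]
opening: 0.0401
```

```bash
python3 -c "
from h import *
stand()
for n in ('side','top'):
    c=capture(n); cv2.imwrite(f'pics/{n}12.png',c['img'][:,:,::-1]); np.save(f'{n}12.npy',c,allow_pickle=True)
a=cv2.imread('pics/side12.png')
cv2.imwrite('pics/s12c.png',cv2.resize(a[180:330,300:450],(600,600),interpolation=cv2.INTER_CUBIC))
"
```

```text
t 29.65 q [ 0.602  0.584 -1.044  2.092  1.505  0.939 -1.727] p [ 0.631  -0.1033  0.2428] F [-0.47  0.05 -0.32] M [0.22 0.55 0.03] open 0.0401
lean 36.65 z az -33.1 jaw [ 0.78  -0.234  0.581] jaw az -16.69
grasp pt [ 0.6215 -0.0971  0.2581]
bar@finger in stand frame mm [  0.6   4.9 257.3] spin to go -0.11
clear pipe 12.0 stub 14.3
```

View pics/s12c.png

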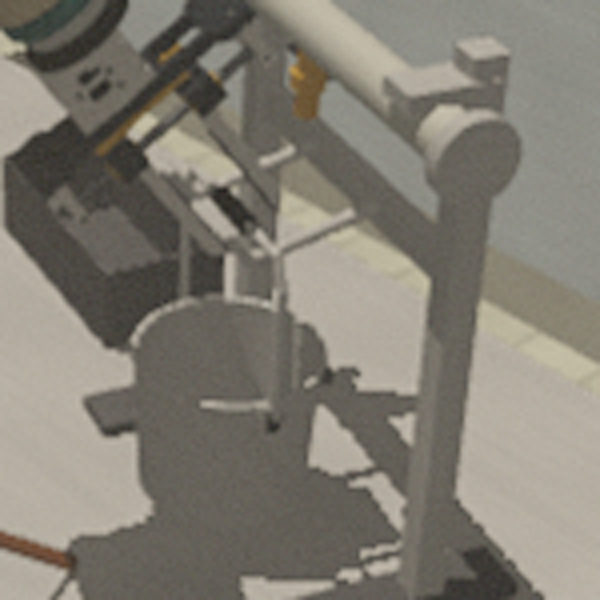

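>>> {"name": "step_arm", "arguments": {"deltas": [{"x": -0.001,"y": 0.00065,"z": 0.0016,"spin": 0,"claw": -0.15},{"x": -0.002,"y": 0.0013,"z": 0.0032,"spin": 0,"claw": -0.15},{"x": -0.003,"y": 0.00195,"z": 0.0048,"spin": 0,"claw": -0.15},{"x": -0.003,"y": 0.00195,"z": 0.0048,"spin": 0,"claw": -0.15},{"x": -0.003,"y": 0.00195,"z": 0.0048,"spin": 0,"claw": -0.15},{"x": -0.003,"y": 0.00195,"z": 0.0048,"spin": 0,"claw": -0.15},{"x": -0.004,"y": 0.0026,"z": 0.0064,"spin": 0,"claw": -0.15},{"x": -0.004,"y": 0.0026,"z": 0.0064,"spin": 0,"claw": -0.15},{"x": -0.004,"y": 0.0026,"z": 0.0064,"spin": 0,"claw": -0.15},{"x": -0.003,"y": 0.00195,"z": 0.0048,"spin": 0,"claw": -0.15}]}}

```text
time: 30.58
eef_pos: [0.6008, -0.0833, 0.2919]
eef_rot: [2.069, 1.455, 0.312]
ft_force: [0.4, 0.5, 0.7]
opening: 0.0402
```

>>> {"name": "step_arm", "arguments": {"deltas": [{"x": -0.006,"y": 0.002,"z": 0.005,"spin": 0,"claw": -0.15},{"x": -0.01,"y": 0.003,"z": 0.006,"spin": 0,"claw": -0.15},{"x": -0.014,"y": 0.004,"z": 0.006,"spin": 0,"claw": -0.15},{"x": -0.016,"y": 0.005,"z": 0.008,"spin": 0,"claw": -0.15},{"x": -0.016,"y": 0.005,"z": 0.01,"spin": 0,"claw": -0.15},{"x": -0.016,"y": 0.005,"z": 0.01,"spin": 0,"claw": -0.15},{"x": -0.016,"y": 0.005,"z": 0.01,"spin": 0,"claw": -0.15},{"x": -0.012,"y": 0.004,"z": 0.008,"spin": 0,"claw": -0.15},{"x": -0.008,"y": 0.002,"z": 0.004,"spin": 0,"claw": -0.15},{"x": 0,"y": 0,"z": 0,"spin": 0,"claw": -0.15}]}}

```text
time: 31.42
eef_pos: [0.4861, -0.0483, 0.3593]
eef_rot: [2.066, 1.453, 0.311]
ft_force: [-0.3, 0.0, -0.3]
opening: 0.04
```

```bash
python3 -c "
from h import *
stand()
for n in ('side','top'):
    c=capture(n); cv2.imwrite(f'pics/{n}13.png',c['img'][:,:,::-1]); np.save(f'{n}13.npy',c,allow_pickle=True)
a=cv2.imread('pics/side13.png');b=cv2.imread('pics/top13.png')
cv2.imwrite('pics/s13c.png',np.hstack([cv2.resize(a[170:330,290:450],(400,400),interpolation=cv2.INTER_CUBIC),cv2.resize(b[140:260,300:420],(400,400),interpolation=cv2.INTER_CUBIC)]))
"
```

```text
t 31.42 q [ 0.827  0.063 -1.204  2.207  0.934  0.731 -1.375] p [ 0.4861 -0.0483  0.3593] F [-0.31  0.   -0.28] M [ 0.28  0.5  -0.03] open 0.04
lean 36.88 z az -33.2 jaw [ 0.778 -0.232  0.584] jaw az -16.57
grasp pt [ 0.4765 -0.0421  0.3745]
bar@finger in stand frame mm [-154.1   15.7  373.7] spin to go -0.23
clear pipe 191.4 stub 169.7
```

View pics/s13c.png

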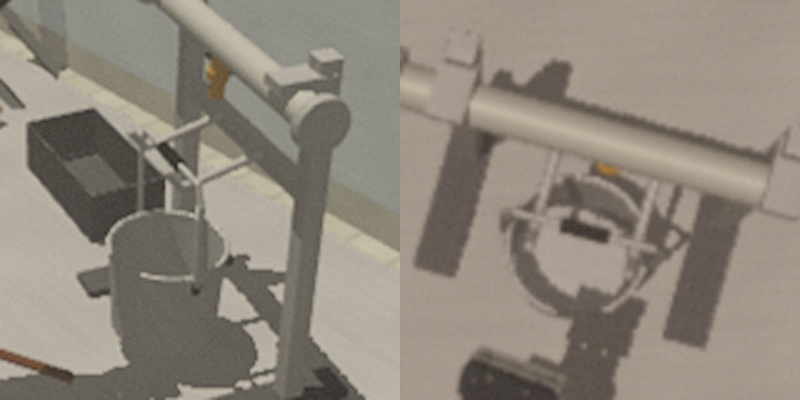

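View pics/side13.png

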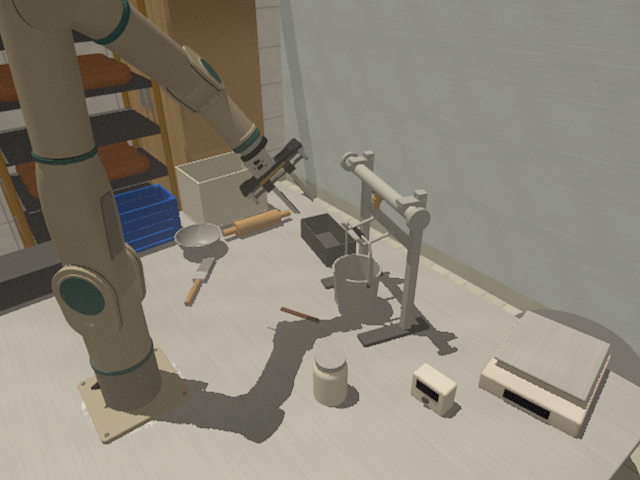

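>>> {"name": "step_arm", "arguments": {"deltas": [{"x": 0,"y": 0,"z": 0,"spin": 0,"claw": -0.15},{"x": 0,"y": 0,"z": 0,"spin": 0,"claw": -0.15},{"x": 0,"y": 0,"z": 0,"spin": 0,"claw": -0.15},{"x": 0,"y": 0,"z": 0,"spin": 0,"claw": -0.15},{"x": 0,"y": 0,"z": 0,"spin": 0,"claw": -0.15},{"x": 0,"y": 0,"z": 0,"spin": 0,"claw": -0.15},{"x": 0,"y": 0,"z": 0,"spin": 0,"claw": -0.15},{"x": 0,"y": 0,"z": 0,"spin": 0,"claw": -0.15},{"x": 0,"y": 0,"z": 0,"spin": 0,"claw": -0.15},{"x": 0,"y": 0,"z": 0,"spin": 0,"claw": -0.15}]}}

```text
time: 32.35
eef_pos: [0.4871, -0.0488, 0.3579]
eef_rot: [2.07, 1.455, 0.311]
ft_force: [-0.6, 1.0, -0.1]
opening: 0.0399
```

```bash
python3 -c "
from h import *
F=[]
for i in range(8):
    c=capture('side'); F.append(cv2.GaussianBlur(cv2.cvtColor(c['img'],cv2.COLOR_RGB2GRAY),(0,0),1)[200:330,320:400].astype(int))
o=cv2.GaussianBlur(cv2.imread('pics/side13.png',0),(0,0),1)[200:330,320:400].astype(int)
print([int(abs(f-F[0]).max()) for f in F],'vs 13',abs(o-F[0]).max(), np.abs(o-F[0]).mean().round(2))
t=capture('top')['img']; a=load('top0')['img']
d=cv2.GaussianBlur(np.abs(t.astype(int)-a).max(2).astype(np.uint8),(0,0),1)
s=np.hstack([cv2.cvtColor(a,4),cv2.cvtColor(t,4)])[100:380]; cv2.imwrite('pics/cmp.png',cv2.resize(s,(800,175)))
# shift check bystanders in top view
g0=cv2.cvtColor(a,cv2.COLOR_RGB2GRAY);g1=cv2.cvtColor(t,cv2.COLOR_RGB2GRAY)
for n,(x,y,w,h) in dict(tin=(220,150,78,54),pin=(170,170,30,90),bowl=(155,258,50,54),timer=(438,228,42,24),jar=(396,276,36,34),scraper=(316,250,44,42),brush=(206,280,60,56)).items():
    r=cv2.matchTemplate(g1[y-8:y+h+8,x-8:x+w+8],g0[y:y+h,x:x+w],cv2.TM_CCOEFF_NORMED); _,v,_,m=cv2.minMaxLoc(r); print(n,round(v,2),(m[0]-8,m[1]-8))
"
```

```text
[0, 3, 3, 3, 3, 3, 3, 3] vs 13 16 0.72
tin 1.0 (0, 0)
pin 1.0 (0, 0)
bowl 0.75 (0, 0)
timer 1.0 (0, 0)
jar 1.0 (0, 0)
scraper 0.13 (8, 8)
brush 0.31 (0, 0)
```

```bash
python3 -c "
from h import *
g0=cv2.imread('pics/side0.png',0);g1=cv2.imread('pics/side13.png',0)
for n,(x,y,w,h) in dict(scraper=(276,304,46,22),brush=(182,256,36,50),bowl=(175,222,50,32)).items():
    r=cv2.matchTemplate(g1[y-8:y+h+8,x-8:x+w+8],g0[y:y+h,x:x+w],cv2.TM_CCOEFF_NORMED); _,v,_,m=cv2.minMaxLoc(r); print(n,round(v,2),(m[0]-8,m[1]-8))
a=cv2.imread('pics/side0.png');b=cv2.imread('pics/side13.png')
cv2.imwrite('pics/cmp.png',np.hstack([cv2.resize(i[215:355,170:330],(400,350)) for i in (a,b)]))
"
```

```text
scraper 0.68 (0, 0)
brush 0.32 (0, 0)
bowl 0.93 (0, 0)
```

View pics/cmp.png

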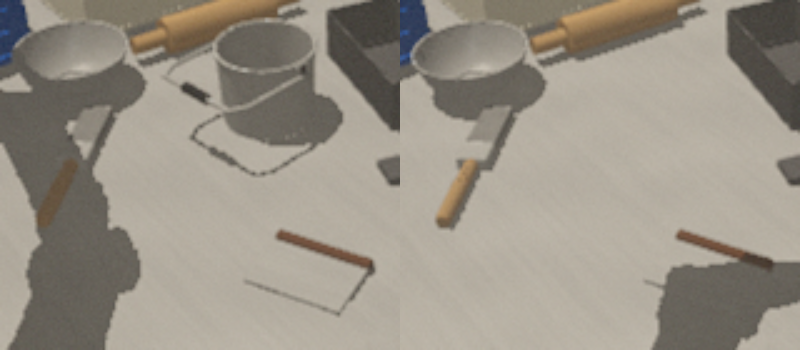

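The bystanders haven't moved (only the shadows differ), and the pail hangs still.

```bash
python3 -c "
from h import *
print(order.sign_off())"
```

```text
the job is handed in; nothing more can be done
None
```

The pail is hanging by its bail over both prongs of the double hook, and I let go and handed the job in at about 33 s. I swung the bail up to upright with a light 5 N grip while the pail stayed standing. I then gripped at 35 N, lifted, carried the pail to the stand, lowered it onto the prongs, and opened and backed the gripper away.

**Leaning the gripper:** the moves have no tilt command. I got a lean of about 37 to 40 degrees by driving the arm up against its wrist joint limit, and that lean stayed for the rest of the job. Joint 6 read up to 1.982 against its stated limit of 1.98 while I did this. That is within the readings' rounding and noise, but I can't rule out that it counts as passing the range.

**Last checks:**
- **Pail:** it hung still over 8 pictures about 0.05 s apart, and both views show the bar on both prongs. The bar's height at the seat measured about 257 mm, against 256.5 mm expected.
- **Setting down:** the first touch overshot to about 7.5 N vertically and 6.4 N sideways. I eased that off before letting go.
- **Clearance and force:** by my own calculation the gripper body stayed about 10 mm or more clear of the pipe and stub. After release the wrist force read about zero.
- **Bystanders:** the tin, rolling pin, bowl, timer and jar showed no shift in the pictures. For the scraper and brush the automatic match was weak because shadows had changed, but by eye they are where they were.

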